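# Set a pot on the pot filler

### The job

Get the bench-top pot filler ready: take the green scoop out of the way and lay it in the dark tray, then slide the red pot along the bench, without lifting or tipping it, all the way back into the white V-shaped nest so that it stays there holding the brass pot-present pin pressed in. Then swing the orange chute round to its stop so that its nozzle stands over the pot, and leave the glass jar in the tray standing where it is.

Things in the scene. Friction and masses are not known exactly. Their poses are not given: they have to be found in the camera images.
- filler: The bench-top pot filler, a green machine with a cream hopper at its back, fixed to the bench. Origin on the bench under nest_home, same axes (x level into the machine, z up). The green housing begins at x = 100 mm (180 mm wide, 195 mm high); the hopper, 190 mm wide, begins at x = 220 mm and spans heights 270 to 442 mm, with a steel elbow in front of it on the chute's hinge axis (up to 282 mm).
- nest_home (a point): Where the middle of the pot must end, 41 mm above the bench; x points level into the machine (the way the pot is pushed home), z up. Two white upright plates, 45 mm high, 12 mm thick, form a V open towards -x, each at 40 degrees to the x axis; both touch a seated pot's side, steel brackets behind. Their outer ends lie at about x = -7 mm, y = +-75 mm. In the V the pot stands on the bare bench.
- pot_pin (a joint): The brass pot-present pin, 14 mm thick, level, deep in the V, 30 mm above the bench on the nest's x axis. Value in m: 0 = out, 0.010 = fully in; it reads about 0.008 with the pot home. Its spring pushes back with 0.5 to 1.6 N, less than the pot's friction on the bench (3 to 7 N).
- pot_center (a point): Red glazed pot, round, open at the top: 104 mm outer diameter, 82 mm high, wall 6 mm, straight sides, about 0.8 kg. The point is on its axis, half-way up (41 mm above its underside); z is its axis. It slides on the bench when pushed low (below about 40 mm) and may tip when pushed near its rim.
- scoop_grip (a point): Green plastic scoop, 193 mm long, 90 g, lying flat across the way into the nest. The point is inside the handle near the bowl, 21 mm above the scoop's underside: grip here. x points from handle to bowl; the handle (22 mm wide along y, 18 mm high) runs from 83 mm behind this point to the bowl's rear wall 25 mm ahead of it; bowl 88 mm long, 65 mm wide, 33 mm high.
- tray_in (a point): Centre of the inner floor of the dark grey tray (the cart's lift-off top tray), fixed on the bench; floor 6 mm above the bench, outside 400 mm along x, 270 mm along y, wall 6 mm thick and 45 mm high. The half towards -y is empty; a glass jar, a bamboo stake and a black spring clip lie in the half towards +y.
- chute (a joint): The orange swivel chute that hangs over the nest, hinged about a vertical axis. Value in rad: 0 = against its stop with the nozzle straight over the nest; it grows as it is swung out, clockwise seen from above (towards the nest's +y side). It is a stiff joint (0.25 N m, about 1.5 N at the nozzle) and stays where it is left.
- chute_nozzle (a point): Middle of the chute's nozzle, an upright orange tube 56 mm in diameter and 80 mm long at the chute's free end; the point is on its axis, 165 mm above the bench, so its lower end is at 125 mm and its top at 205 mm. It lies 170 mm from the hinge axis.
- chute_pivot (a point): Point on the chute's vertical hinge axis, 165 mm above the bench; fixed to the filler, 170 mm beyond the nest's middle along the nest's x axis. The chute's arm runs from here to the nozzle, 46 mm wide, between heights 175 and 235 mm.
- jar_center (a point): Glass jar with a steel lid standing in the tray, 68 mm in diameter, 85 mm high; the point is half-way up. Leave it standing.

How it is judged:
On the way, in this order (a step that is already met when the one before it is completed fails the run):
1. the scoop lies in the tray (x of scoop_grip in the frame of tray_in between -0.18 and 0.18 m and y of scoop_grip in the frame of tray_in between -0.125 and 0.125 m and height (world z) of scoop_grip below 0.065 m), for 0.2 s.
2. the pot stands in the nest and holds the pin in (value of joint pot_pin above 0.0055 m and horizontal distance between pot_center and nest_home below 0.006 m), for 0.3 s.
3. the chute is swung over the pot (value of joint chute below 0.08 rad), for 0.2 s.
At the end, for the whole second after the job is handed in: The pot stands upright on the bench within 6 mm of its place in the nest and holds the pin at least 5.5 mm in by itself; the chute is within 0.08 rad of its stop over the pot; the scoop lies in the tray (its grip point inside the tray's walls and less than 65 mm above the bench) (all of step 1 and all of step 2 and angle between pot_center's own z axis and vertical below 0.06 rad and value of joint chute below 0.08 rad); the robot touches nothing.
It fails at once if the pot is tipped (more than 0.25 rad) (angle between pot_center's own z axis and vertical above 0.25 rad).
It fails at once if the pot is lifted (its middle more than 15 mm above its height on the bench) (height (world z) of pot_center above 0.056 m).
It fails at once if the glass jar is tipped (more than 0.4 rad) or shifted more than 40 mm (angle between jar_center's own z axis and vertical above 0.4 rad or distance of jar_center from where it was at the start of the episode above 0.04 m).
It also fails if it takes over 72 s, if anything falls off the work surface, if the arm or the gripper's body presses on something with over 40 N, if the wrist force passes 120 N, or if a joint passes its speed limit or range.

### The arm

A 6-joint arm with a two-finger parallel gripper is mounted at the origin on the work surface. World frame = base frame: x ahead of the robot, y to its left, z up, the work surface at z = 0. Lengths are in m, angles in rad, forces in N, time in s.
With the tool pointing down it reaches from about 0.325 to 0.775 m from the base axis. Payload 5.5 kg.
Tool frame: the origin (TCP) lies between the finger pads; the fingertips stand 22 mm ahead of it and the grasp point (between the pads) lies 3 mm ahead of it (robot.tip_reach is the distance from the TCP to the fingertips, in m); x points along the fingers, y is the direction in which the jaws open and shut, and the axes are right-handed (so a half turn about x gives the same grasp; the last joint's range is limited). The gripper opens to 88 mm and grips with 3 to 60 N. Pads are 20 mm wide; open, the fingers measure 115 mm over their backs; the gripper's body (75 mm by 178 mm) begins 61 mm behind the grasp point.
Start: joints at [-1.238, 0.091, 1.231, -0, 1.82, -0.057], TCP at [0.228, -0.555, 0.245] pointing down, gripper open.
Joint ranges: [-2.87, 2.87], [-0.86, 2.18], [0.17, 2.46], [-1.51, 4.65], [0.06, 2.69], [-2.65, 2.65]. Speed limits (rad/s): [2.57, 2.57, 3.01, 3.14, 3.14, 3.14].

### API

Orientations are given as a unit quaternion [x, y, z, w].
In Python, from rig import readout, vision, hand_in, robot gives the robot as it stands.
- The arm moves only by the tool jog_arm, never from a script. Its argument "increments" is a list that holds one entry, the list of rows, each a list of 7 numbers: the turn, a rotation vector about the tool's x, y, z in rad, then the shift along the tool's x, y, z in mm, then the opening, from 0 (shut) to 1 (fully open). A call has 1 to 20 rows; each row is the pose to reach, as a shift and turn from the pose commanded when the call began, along the tool's axes at that moment; what a row does not reach only later rows make up. A row lasts 1/12 s, in which the tool goes at most 41.7 mm and 7.16 degrees, less where a joint would pass 70% of its speed; a pose out of reach is approached as far as the arm can. A call with a gripper value outside its range is refused whole. The fingers move at their own pace and stop on an object; "squeeze" is the grip in N (left out, the last holds). Time passes only in rows, so rows that repeat a pose let the fingers close. It gives the time, the measured TCP pose, the force and the opening at its end, in the units of the state.
- readout.read_state(): the state, without advancing time (a new reading comes with each control period).
- vision.get_image(name): name is "scene" or "top" or "wrist"; returns the picture (420x560x3 uint8, blue, green, red); there is no depth.
- vision.get_calibration(name): a dict with "fov_y" (degrees; the focal length in pixels is half the picture's height over the tangent of half this angle, whatever the lens; pixels are square), "cx", "cy" (the principal point, pixels), "position" and "rotation" of the camera in the world. Camera axes: x right, y up, looking along -z (the intrinsics and any distortion apply to the point x, -y, -z); pixel columns grow to the right and rows downward; lengths in m; the calibration is good to about 2 mm. A picture is of the moment at which its call begins: read the wrist's pose just before it. get_calibration takes no time and is no camera call; for the wrist camera it gives the pose at the moment of the call.
- hand_in(): hands the job in, once; it reports no verdict.
The state is a dict: "t": time; "joints": joint angles; "dq": joint speeds; "effort": joint torques, N m; "tcp_pos": TCP position; "orientation": TCP orientation; "ft_force": force on the tool from outside, world axes, zero at the start; "ft_torque": the same for the moment, N m; "width": finger opening in m.
Only numpy, scipy, OpenCV 4.12 (cv2) and the standard library are available. Lean on these libraries where they do the work, as an engineer would, in place of code of your own. Each camera call takes 0.05 s, during which the arm holds its last target.

## Working session

There is one attempt and no reset: what is moved stays moved. The work goes in short steps, Python scripts to look and compute and a tool call to move; the robot and the scene stay as the last step left them, time stands still between calls to the robot, and variables do not carry over. Pictures are saved under pics/ and viewed, and the job is handed in when it is done.

Besides the shell and the picture viewer there is one more tool, called after ">>>" as name(argument=value, ...) on one line, values as JSON. jog_arm: Moves the arm, as the interface text tells. Its arguments: {"type":"object","properties":{"increments":{"type":"array","items":{"type":"array","items":{"type":"array","items":{"type":"number"}}}},"squeeze":{"type":"number"}},"required":["increments"]}

```bash
ls; mkdir -p pics; python3 - <<'E'
from rig import readout, vision, robot
import cv2
s=readout.read_state(); print(s); print([a for a in dir(robot) if a[0]!='_'])
for n in ["scene","top","wrist"]:
    c=vision.get_calibration(n); print(n,c)
    cv2.imwrite(f"pics/{n}0.png",vision.get_image(n))
E
```

```text
pics
{'t': 0.0, 'joints': array([-1.23769826e+00,  9.18501278e-02,  1.23189276e+00, -1.23035292e-05,
        1.81976545e+00, -5.66938084e-02]), 'dq': array([-0.0003112 ,  0.00039171,  0.00086973, -0.00080041,  0.0010634 ,
       -0.00185887]), 'effort': array([ 3.79872599e-04, -4.46441281e+01, -4.06449795e+01,  6.98901387e-02,
        2.94030458e-02, -1.53593082e-04]), 'tcp_pos': array([ 0.22791435, -0.55475846,  0.24350817]), 'orientation': array([-0.69362212, -0.13761059,  0.69381709, -0.13627007]), 'ft_force': array([-0.09565815, -0.16724554, -0.4970107 ]), 'ft_torque': array([ 0.00480288,  0.04509064, -0.01401602]), 'width': 0.0878117536550006}
['IKError', 'tip_reach']
scene {'fov_y': 45.46769716636852, 'cx': 277.26710259321015, 'cy': 199.08469325854517, 'position': array([1.35423168, 0.22152997, 0.97657209]), 'rotation': array([0.24483528, 0.29398744, 0.72339571, 0.57473969])}
top {'fov_y': 44.552776630768236, 'cx': 281.2673541530789, 'cy': 203.35206108665164, 'position': array([0.39345141, 0.02487795, 1.67296383]), 'rotation': array([ 0.03303141, -0.02989742, -0.70061409,  0.71214814])}
wrist {'fov_y': 60.5511517046299, 'cx': 273.0866082621634, 'cy': 205.30944909880597, 'position': array([ 0.30577709, -0.52279696,  0.38295418]), 'rotation': array([-0.12682325,  0.08616858, -0.54982083,  0.82108945])}
```

View pics/scene0.png

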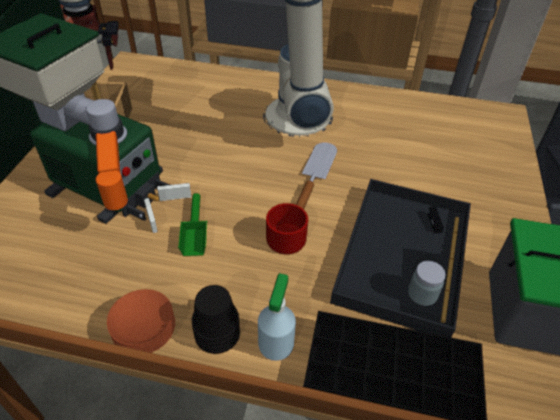

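View pics/top0.png

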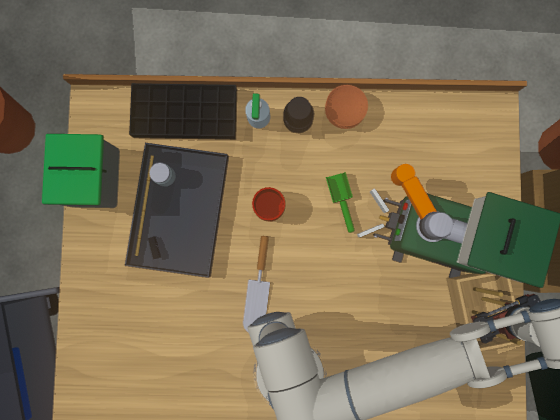

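View pics/wrist0.png

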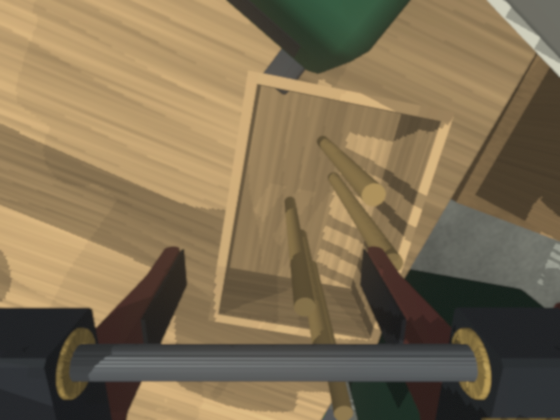

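The top view has right = world -y and up = world +x. The scoop is near (343,200), the pot near (268,205), the nest near (375,215), the chute nozzle near (403,175), and the tray near (180,210) with the jar at (160,173). I'll enlarge it for measuring.

```bash
cat > h.py <<'E'
import numpy as np, cv2
from scipy.spatial.transform import Rotation as R
from rig import readout, vision
def K(c): 
    f=210/np.tan(np.radians(c['fov_y']/2)); return f
def proj(c,P):
    p=R.from_quat(c['rotation']).inv().apply(np.atleast_2d(P)-c['position']); f=K(c)
    return np.c_[c['cx']+f*p[:,0]/-p[:,2], c['cy']+f*p[:,1]/p[:,2]]
def back(c,uv,z):
    uv=np.atleast_2d(np.array(uv,float)); f=K(c)
    d=np.c_[(uv[:,0]-c['cx'])/f, -(uv[:,1]-c['cy'])/f, -np.ones(len(uv))]
    d=R.from_quat(c['rotation']).apply(d)
    return c['position']+d*((z-c['position'][2])/d[:,2])[:,None]
E
python3 - <<'E'
import cv2
a=cv2.imread('pics/top0.png'); 
cv2.imwrite('pics/t1.png',cv2.resize(a[130:280,230:450],None,fx=3.6,fy=3.6,interpolation=cv2.INTER_CUBIC))
cv2.imwrite('pics/t2.png',cv2.resize(a[130:290,110:300],None,fx=3.6,fy=3.6,interpolation=cv2.INTER_CUBIC))
b=cv2.imread('pics/scene0.png')
cv2.imwrite('pics/s1.png',cv2.resize(b[90:260,20:220],None,fx=3.5,fy=3.5,interpolation=cv2.INTER_CUBIC))
E
```

```text
(no output)
```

View pics/t1.png

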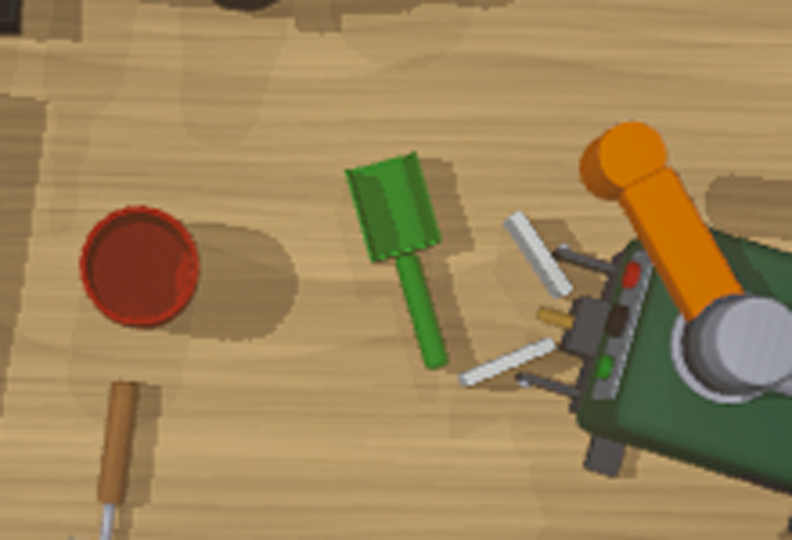

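View pics/t2.png

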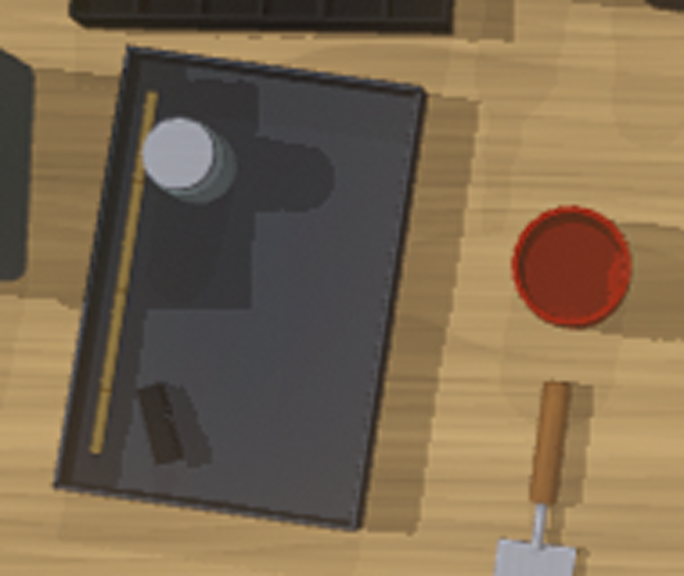

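View pics/s1.png

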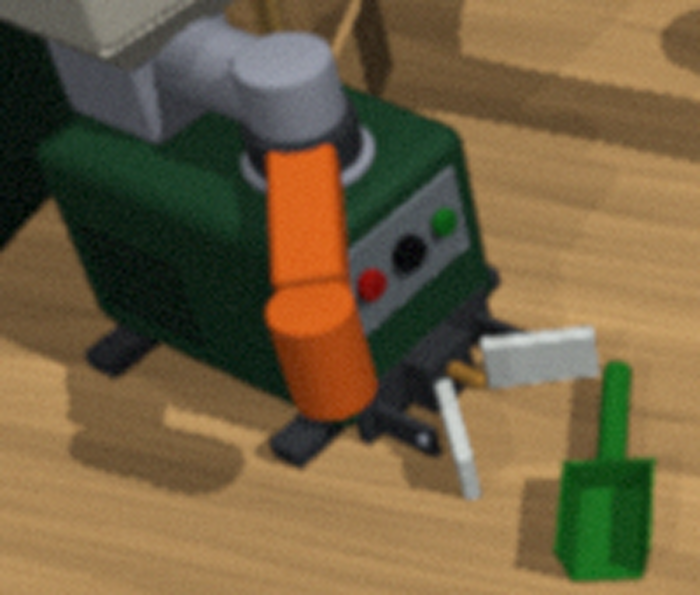

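```bash
cat > m.py <<'E'
from h import *
from scipy.optimize import least_squares
t=vision.get_calibration('top'); s=vision.get_calibration('scene')
T1=lambda p: np.array(p,float)/3.6+[230,130]
T2=lambda p: np.array(p,float)/3.6+[110,130]
S1=lambda p: np.array(p,float)/3.5+[20,90]
# plates top inner-face line + outer top midpoints
print('bench corners etc')
o1=back(t,T1([513,215]),.045)[0]; i1=back(t,T1([571,290]),.045)[0]
o2=back(t,T1([463,380]),.045)[0]; i2=back(t,T1([555,343]),.045)[0]
print('o1,i1,o2,i2',o1,i1,o2,i2,np.linalg.norm(o1-o2))
piv=back(t,T1([760,340]),.282)[0]; pin=back(t,T1([[540,314],[570,323]]),.03)
print('piv',piv,'pin',pin)
pot=back(t,T1([141,266]),.082)[0]; print('pot',pot, 'diam', np.linalg.norm(back(t,T1([[81,266],[201,266]]),.082)[0]-back(t,T1([201,266]),.082)[0]))
# scene check
print('pot scene', proj(s,pot), 'o1 scene',proj(s,o1),'o2',proj(s,o2))
noz=back(t,T1([632,160]),.205)[0]; print('noz top',noz, proj(s,noz), S1([312,308]))
h0=back(t,T1([437,364]),.025)[0]; b0=back(t,T1([401,256]),.03)[0];b1=back(t,T1([382,163]),.033)[0]
print('scoop handle end',h0,'bowl rear',b0,'bowl front',b1)
for z,c in((.045,[[128,48],[424,91],[358,527],[57,486]]),):
    P=back(t,T2(c),z); print('tray',P,P.mean(0),np.linalg.norm(P[0]-P[1]),np.linalg.norm(P[1]-P[2]))
jar=back(t,T2([178,153]),.091)[0]; print('jar',jar)
E
python3 m.py
```

```text
bench corners etc
o1,i1,o2,i2 [ 0.5871084  -0.25732181  0.045     ] [ 0.52121231 -0.30859015  0.045     ] [ 0.44022378 -0.21344423  0.045     ] [ 0.47412277 -0.29439778  0.045     ] 0.15329819007223153
piv [ 0.46715626 -0.40216703  0.282     ] pin [[ 0.50049578 -0.28402065  0.03      ]
 [ 0.49290112 -0.31071061  0.03      ]]
pot [0.53311117 0.07078117 0.082     ] diam 0.10387171265557192
pot scene [[284.88066634 216.53829263]] o1 scene [[152.26691397 219.48361971]] o2 [[188.84274742 183.37029115]]
noz top [ 0.61399892 -0.32491032  0.205     ] [[108.32248035 175.00376927]] [109.14285714 178.        ]
scoop handle end [ 0.45466477 -0.19315817  0.025     ] bowl rear [ 0.55040369 -0.1599233   0.03      ] bowl front [ 0.63355628 -0.14205962  0.033     ]
tray [[0.72594472 0.47415369 0.045     ]
 [0.69114624 0.20789036 0.045     ]
 [0.30410142 0.25569906 0.045     ]
 [0.33533634 0.52087513 0.045     ]] [0.51413218 0.36465456 0.045     ] 0.26852764716349276 0.38998635974730256
jar [0.62501696 0.41442284 0.091     ]
```

```bash
cat > fit.py <<'E'
from m import *
def N(p,q): # local->world
    c,sn=np.cos(p[2]),np.sin(p[2]); return np.array([p[0]+c*q[0]-sn*q[1],p[1]+sn*q[0]+c*q[1],q[2]])
a=np.radians(40)
u=np.array([np.cos(a),-np.sin(a)]); n=np.array([np.sin(a),np.cos(a)])
def plate(side,along,thick,z): 
    v=n*(.052+thick)+u*along; return [v[0],side*v[1],z]
L0=-.0528
def model(p):
    Li=p[3]
    return [
    (t,plate(1,L0,.006,.045),T1([513,215])),(t,plate(1,Li,.006,.045),T1([571,290])),
    (t,plate(-1,L0,.006,.045),T1([463,380])),(t,plate(-1,Li,.006,.045),T1([555,343])),
    (t,[.17,0,.282],T1([760,340])),(s,[.17,0,.282],S1([287,60])),
    (s,plate(-1,L0,.006,.045),S1([591,332])),(s,plate(-1,Li,.006,.045),S1([486,341])),
    (s,plate(1,Li,.006,.045),S1([441,384]))]
def res(p): return np.concatenate([(proj(c,N(p,q))[0]-m) for c,q,m in model(p)])
if __name__=='__main__':
    r=least_squares(res,[.5,-.24,-1.84,.03],loss='soft_l1'); print(r.x,np.degrees(r.x[2])); print(r.fun.reshape(-1,2).round(1))
    np.save('nest.npy',r.x); p=r.x
    for nm,c in(('top',t),('scene',s)):
        im=cv2.imread(f'pics/{nm}0.png'); im=cv2.resize(im,None,fx=4,fy=4,interpolation=cv2.INTER_CUBIC)
        def pl(P,col=(255,0,255)):
            cv2.polylines(im,[np.int32((proj(c,P)+.5)*4)],True,col,1)
        for sd in(1,-1):
            for z in(0,.045): pl([N(p,plate(sd,l,th,z)) for l,th in((L0,0),(L0,.012),(p[3],.012),(p[3],0))])
        th=np.linspace(0,6.28,40)
        for z in(0.,.082):pl([[pot[0]+.052*np.cos(k),pot[1]+.052*np.sin(k),z] for k in th],(255,255,0))
        pl([N(p,[.052*np.cos(k),.052*np.sin(k),0]) for k in th],(0,255,255))
        for hx in [[.1,-.09,.195],[.1,.09,.195]]: pl([N(p,hx),N(p,hx)],(0,0,255))
        pl([N(p,[.1,-.09,.195]),N(p,[.1,.09,.195])],(0,0,255))
        pl([N(p,[.1,-.09,0]),N(p,[.1,.09,0])],(0,0,255))
        if nm=='top': cv2.imwrite('pics/ov_top.png',im[560:1100,920:1720]); cv2.imwrite('pics/ovtray.png',im[540:1140,440:1200])
        else: cv2.imwrite('pics/ov_sc.png',im[400:980,80:880])
E
python3 fit.py | tail -11
```

```text
jar [0.62501696 0.41442284 0.091     ]
[ 0.51514828 -0.23790815 -1.85966833  0.03019012] -106.55114657547901
[[-0.  -1.3]
 [-1.8 -0.3]
 [-0.3 -0.2]
 [-1.8  0. ]
 [-0.5  0.2]
 [-2.4 -1.6]
 [ 0.2 -1.3]
 [-1.  -0.2]
 [-0.4 -1.1]]
```

```bash
ls pics
```

```text
ov_sc.png
ov_top.png
ovtray.png
s1.png
scene0.png
t1.png
t2.png
top0.png
wrist0.png
```

View pics/ov_top.png

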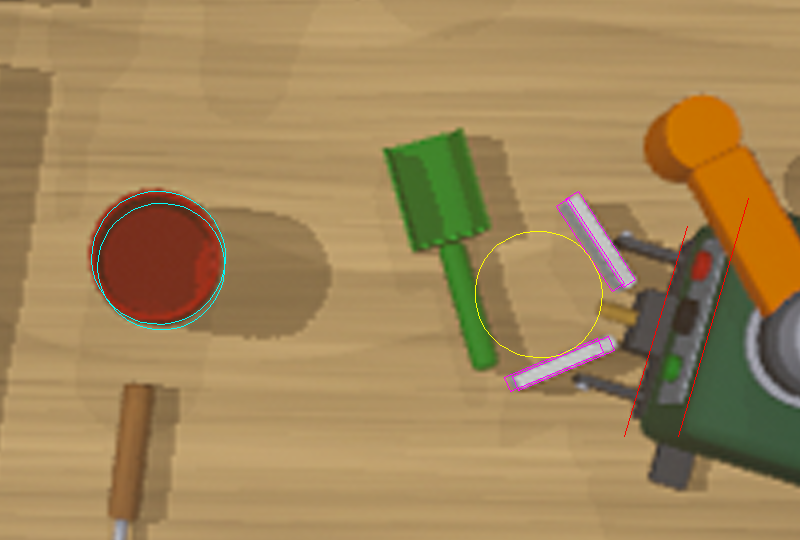

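View pics/ov_sc.png

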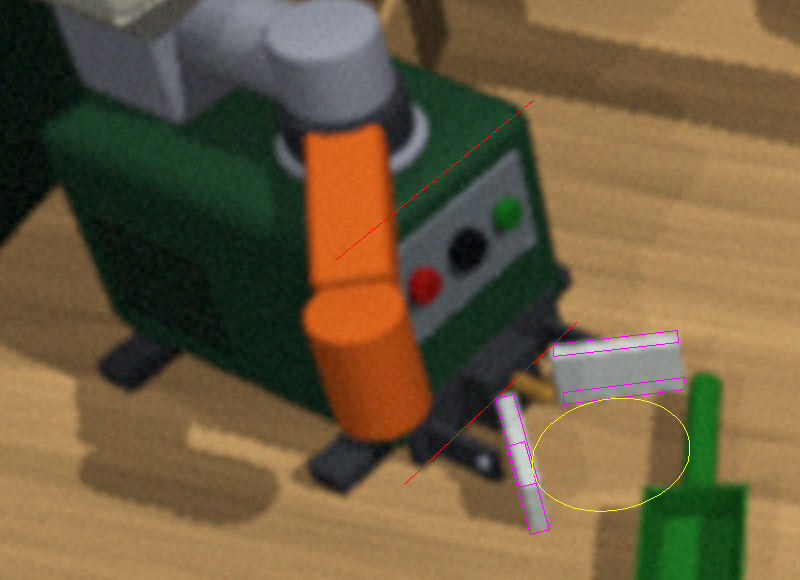

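Overlay fits the plates and pot in both views to about 2 mm. Now a move helper, plus numbers for the approach.

```bash
cat > g.py <<'E'
from h import *
import sys
def st():
    s=readout.read_state(); r=R.from_quat(s['orientation']); return s,r
def tgt(pos,phi):  # tool x down; tool y along world angle phi
    y=np.array([np.cos(phi),np.sin(phi),0]);x=np.array([0,0,-1.]);z=np.cross(x,y)
    return np.array(pos,float),R.from_matrix(np.c_[x,y,z])
def inc(cur_p,cur_r,pos,r2):
    return np.r_[(cur_r.inv()*r2).as_rotvec().round(3), (cur_r.inv().apply(pos-cur_p)*1000).round(1)]
def show(*targets):
    s,r=st(); print('t',round(s['t'],2),'p',s['tcp_pos'].round(4),'w',round(s['width'],4),'F',s['ft_force'].round(2),'j',s['joints'].round(2))
    M=r.as_matrix(); print('toolx',M[:,0].round(3),'y',M[:,1].round(3),'yphi deg',round(np.degrees(np.arctan2(M[1,1],M[0,1])),1))
    for pos,phi in targets:
        p,r2=tgt(pos,np.radians(phi)); print(pos,phi,inc(s['tcp_pos'],r,p,r2))
E
python3 - <<'E'
from g import *
show(([.2,-.30,.27],107),([.47,-.12,.2],107),([.47,-.12,.2],-73))
E
```

```text
t 0.15 p [ 0.2279 -0.5548  0.2438] w 0.0881 F [ 0.98 -0.61  0.48] j [-1.24  0.09  1.23 -0.    1.82 -0.06]
toolx [-0.001  0.001 -1.   ] y [ 0.38  -0.925 -0.002] yphi deg -67.7
[0.2, -0.3, 0.27] 107 [-3.049e+00 -2.000e-03  0.000e+00 -2.590e+01 -2.464e+02 -7.100e+01]
[0.47, -0.12, 0.2] 107 [-3.049e+00 -2.000e-03  0.000e+00  4.430e+01 -3.102e+02 -3.891e+02]
[0.47, -0.12, 0.2] -73 [ 9.300e-02  0.000e+00  2.000e-03  4.430e+01 -3.102e+02 -3.891e+02]
```

>>> jog_arm(increments=[[[0, 0, 0, -26, -246, -71, 0.55], [0, 0, 0, -26, -246, -71, 0.55], [0, 0, 0, -26, -246, -71, 0.55], [0, 0, 0, -26, -246, -71, 0.55], [0, 0, 0, -26, -246, -71, 0.55], [0, 0, 0, -26, -246, -71, 0.55], [0, 0, 0, -26, -246, -71, 0.55], [0.09, 0, 0, 44, -310, -389, 0.55], [0.09, 0, 0, 44, -310, -389, 0.55], [0.09, 0, 0, 44, -310, -389, 0.55], [0.09, 0, 0, 44, -310, -389, 0.55], [0.09, 0, 0, 44, -310, -389, 0.55], [0.09, 0, 0, 44, -310, -389, 0.55], [0.09, 0, 0, 44, -310, -389, 0.55], [0.09, 0, 0, 44, -310, -389, 0.55], [0.09, 0, 0, 44, -310, -389, 0.55], [0.09, 0, 0, 44, -310, -389, 0.55]]])

```text
t: 1.57
tcp_pos: [0.4707, -0.119, 0.1985]
orientation: [-0.698, -0.108, 0.7, -0.106]
ft_force: [-0.0, -0.3, 0.2]
width: 0.0482
```

```bash
python3 - <<'E'
from g import *
show(([.5265,-.167,.12],-73),([.5265,-.167,.027],-73))
c=vision.get_calibration('wrist'); im=vision.get_image('wrist')
for p in ([.5265,-.167,.021],[.4547,-.1932,.025],[.5504,-.16,.03],[.6336,-.142,.033]):
    q=proj(c,p)[0]; print(q); cv2.circle(im,tuple(int(v) for v in q),3,(255,0,255),-1)
cv2.imwrite('pics/w1.png',im)
E
```

```text
t 1.57 p [ 0.4707 -0.119   0.1985] w 0.0482 F [-0.05 -0.3   0.24] j [-0.32 -0.22  1.61 -0.    1.76  0.95]
toolx [-0.004  0.001 -1.   ] y [ 0.299 -0.954 -0.002] yphi deg -72.6
[0.5265, -0.167, 0.12] -73 [ 7.00e-03  4.00e-03  2.00e-03  7.82e+01  6.27e+01 -3.92e+01]
[0.5265, -0.167, 0.027] -73 [ 7.000e-03  4.000e-03  2.000e-03  1.712e+02  6.290e+01 -3.950e+01]
[345.31580696 144.39201966]
[344.84357932 227.38470466]
[349.7721098  115.88888658]
[3.68254311e+02 8.79501581e-02]
```

View pics/w1.png

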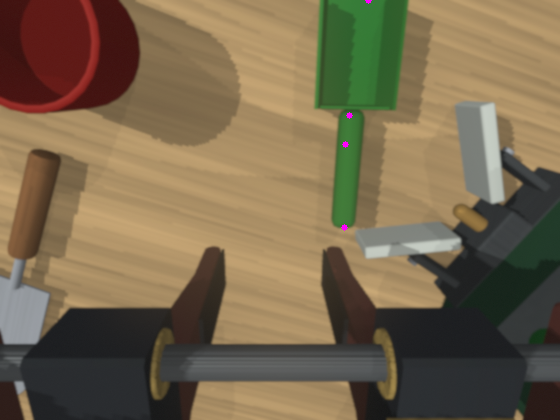

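The dots sit on the handle's centreline, with the grip point at (345,144) and the bowl's rear wall at row 108. So I descend and grip.

>>> jog_arm(increments=[[[0.02, 0, 0, 90, 64, -41, 0.55], [0.02, 0, 0, 90, 64, -41, 0.55], [0.02, 0, 0, 90, 64, -41, 0.55], [0.02, 0, 0, 90, 64, -41, 0.55], [0.02, 0, 0, 130, 64, -41, 0.55], [0.02, 0, 0, 155, 64, -41, 0.55], [0.02, 0, 0, 170, 64, -41, 0.55], [0.02, 0, 0, 170, 64, -41, 0.55], [0.02, 0, 0, 170, 64, -41, 0.0], [0.02, 0, 0, 170, 64, -41, 0.0], [0.02, 0, 0, 170, 64, -41, 0.0], [0.02, 0, 0, 170, 64, -41, 0.0], [0.02, 0, 0, 170, 64, -41, 0.0], [0.02, 0, 0, 170, 64, -41, 0.0]]], squeeze=20)

```text
t: 2.78
tcp_pos: [0.5289, -0.1699, 0.0325]
orientation: [0.701, 0.098, -0.699, 0.099]
ft_force: [-1.8, -0.4, 6.5]
width: 0.0219
```

```bash
python3 - <<'E'
from g import *
show(([.5265,-.167,.18],-73),([.477,.309,.18],-97),([.477,.309,.037],-97))
E
```

```text
t 2.78 p [ 0.5289 -0.1699  0.0325] w 0.0219 F [-1.76 -0.42  6.46] j [-0.37  0.03  1.67 -0.    1.44  0.92]
toolx [ 0.002 -0.001 -1.   ] y [ 0.276 -0.961  0.002] yphi deg -74.0
[0.5265, -0.167, 0.18] -73 [-1.700e-02 -2.000e-03 -2.000e-03 -1.475e+02 -3.100e+00  1.200e+00]
[0.477, 0.309, 0.18] -97 [ 4.020e-01 -2.000e-03 -1.000e-03 -1.482e+02 -4.743e+02 -8.270e+01]
[0.477, 0.309, 0.037] -97 [ 4.020e-01 -2.000e-03 -1.000e-03 -5.200e+00 -4.746e+02 -8.240e+01]
```

>>> jog_arm(increments=[[[0, 0, 0, -40, 0, 0, 0], [0, 0, 0, -80, 0, 0, 0], [0, 0, 0, -120, 0, 0, 0], [0, 0, 0, -150, 0, 0, 0], [0, 0, 0, -150, 0, 0, 0]]])

```text
t: 3.2
tcp_pos: [0.5306, -0.1703, 0.1894]
orientation: [0.704, 0.097, -0.696, 0.101]
ft_force: [1.8, -0.6, 0.1]
width: 0.0218
```

```bash
python3 - <<'E'
from g import *
show(([.477,.309,.18],-97),([.477,.309,.037],-97))
cv2.imwrite('pics/w2.png',vision.get_image('wrist'))
cv2.imwrite('pics/s2.png',vision.get_image('scene'))
E
```

```text
t 3.2 p [ 0.5306 -0.1703  0.1894] w 0.0218 F [ 1.79 -0.57  0.12] j [-0.37 -0.04  1.46  0.    1.71  0.92]
toolx [ 0.012 -0.005 -1.   ] y [ 0.276 -0.961  0.008] yphi deg -74.0
[0.477, 0.309, 0.18] -97 [ 4.020e-01 -1.200e-02 -6.000e-03  6.600e+00 -4.755e+02 -8.090e+01]
[0.477, 0.309, 0.037] -97 [ 4.020e-01 -1.200e-02 -6.000e-03  1.496e+02 -4.766e+02 -7.950e+01]
```

View pics/w2.png

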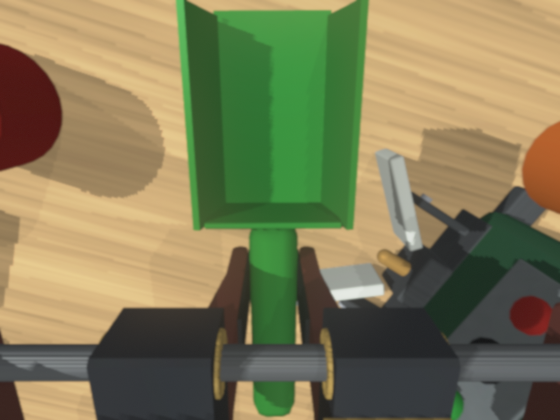

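View pics/s2.png

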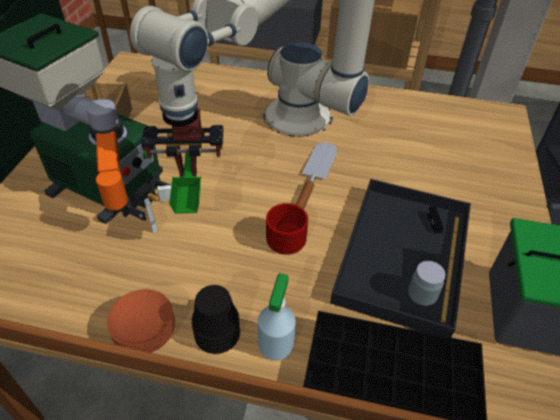

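The scoop is held level in the jaws. I carry it over the empty half of the tray.

>>> jog_arm(increments=[[[0.1, 0, 0, 0, -80, -30, 0], [0.2, 0, 0, 0, -160, -55, 0], [0.3, 0, 0, 0, -240, -70, 0], [0.4, 0, 0, 0, -320, -80, 0], [0.4, 0, 0, 0, -400, -80, 0], [0.4, 0, 0, 0, -476, -80, 0], [0.4, 0, 0, 0, -476, -80, 0], [0.4, 0, 0, 0, -476, -80, 0], [0.4, 0, 0, 0, -476, -80, 0], [0.4, 0, 0, 0, -476, -80, 0], [0.4, 0, 0, 0, -476, -80, 0], [0.4, 0, 0, 0, -476, -80, 0], [0.4, 0, 0, 0, -476, -80, 0], [0.4, 0, 0, 0, -476, -80, 0], [0.4, 0, 0, 0, -476, -80, 0], [0.4, 0, 0, 0, -476, -80, 0]]])

```text
t: 4.63
tcp_pos: [0.4736, 0.3087, 0.1795]
orientation: [-0.705, 0.044, 0.706, 0.042]
ft_force: [-0.2, -0.4, -1.2]
width: 0.0218
```

```bash
python3 - <<'E'
from g import *
show(([.477,.309,.18],-97),([.477,.309,.037],-97))
cv2.imwrite('pics/w3.png',vision.get_image('wrist'))
cv2.imwrite('pics/t3.png',vision.get_image('top'))
E
```

```text
t 4.63 p [0.4736 0.3087 0.1795] w 0.0218 F [-0.15 -0.35 -1.22] j [ 0.52 -0.    1.44 -0.    1.7   2.21]
toolx [-0.002 -0.001 -1.   ] y [-0.121 -0.993  0.002] yphi deg -97.0
[0.477, 0.309, 0.18] -97 [ 0.0e+00  1.0e-03 -2.0e-03 -6.0e-01 -7.0e-01 -3.3e+00]
[0.477, 0.309, 0.037] -97 [ 0.000e+00  1.000e-03 -2.000e-03  1.424e+02 -9.000e-01 -3.500e+00]
```

View pics/w3.png

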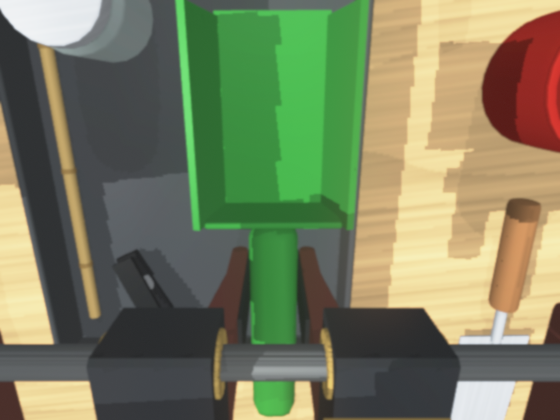

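>>> jog_arm(increments=[[[0, 0, 0, 35, 0, 0, 0], [0, 0, 0, 70, 0, 0, 0], [0, 0, 0, 100, 0, 0, 0], [0, 0, 0, 120, 0, 0, 0], [0, 0, 0, 132, 0, 0, 0], [0, 0, 0, 139, 0, 0, 0], [0, 0, 0, 139, 0, 0, 0], [0, 0, 0, 139, 0, 0, 0], [0, 0, 0, 139, 0, 0, 0.45], [0, 0, 0, 139, 0, 0, 0.45], [0, 0, 0, 139, 0, 0, 0.45], [0, 0, 0, 139, 0, 0, 0.45], [0, 0, 0, 110, 0, 0, 0.45], [0, 0, 0, 70, 0, 0, 0.45], [0, 0, 0, 30, 0, 0, 0.45], [0, 0, 0, 0, 0, 0, 0.7], [0, 0, 0, 0, 0, 0, 0.7], [0, 0, 0, 0, 0, 0, 0.7]]])

```text
t: 6.23
tcp_pos: [0.4746, 0.3108, 0.1839]
orientation: [0.708, -0.041, -0.704, -0.044]
ft_force: [0.4, -0.1, -0.5]
width: 0.0562
```

```bash
python3 - <<'E'
from g import *
show()
a=vision.get_image('top');cv2.imwrite('pics/t4r.png',a); b=vision.get_image('scene'); cv2.imwrite('pics/s4.png',b)
c=vision.get_calibration('wrist');cv2.imwrite('pics/w4.png',vision.get_image('wrist'))
E
```

```text
t 6.23 p [0.4746 0.3108 0.1839] w 0.0562 F [ 0.39 -0.09 -0.48] j [ 0.52 -0.01  1.44 -0.    1.7   2.21]
toolx [ 0.005  0.003 -1.   ] y [-0.12  -0.993 -0.004] yphi deg -96.9
```

View pics/s4.png

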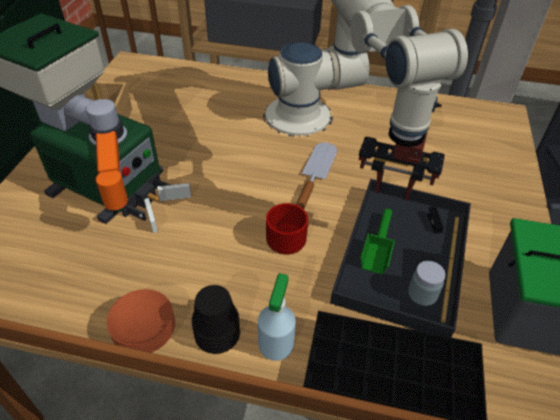

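View pics/w4.png

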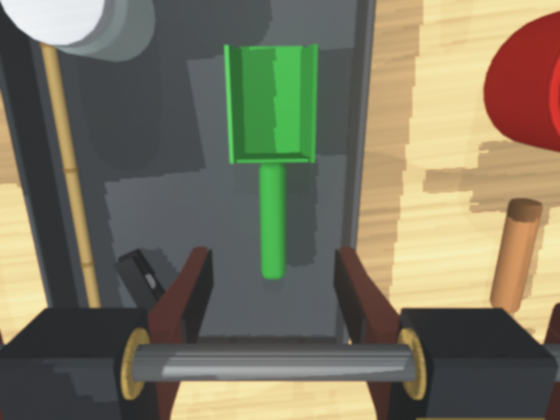

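View pics/t4r.png

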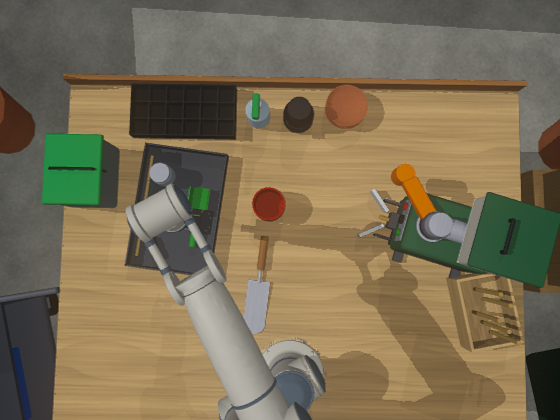

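The scoop lies in the tray, with its handle at wrist-view (272,220), and the jar and pot are untouched. Next I go behind the pot, fingers 61 mm apart as a V-cradle, tips leaning forward so they push low.

```bash
cat >> g.py <<'E'
def tt(pos,d,tilt):  # push direction angle d (deg), tool z ~ push dir, tips leading by tilt
    d=np.radians(d); z=np.array([np.cos(d),np.sin(d),0]); x=np.array([0,0,-1.])*np.cos(tilt)+z*np.sin(tilt)
    z2=z*np.cos(tilt)+np.array([0,0,1.])*np.sin(tilt); y=np.cross(z2,x)
    return np.array(pos,float),R.from_matrix(np.c_[x,y,z2])
def show2(*T):
    s,r=st(); print('t',round(s['t'],2),'p',s['tcp_pos'].round(4),'w',round(s['width'],4),'F',s['ft_force'].round(2),'j',s['joints'].round(2))
    print(r.as_matrix().round(3).tolist())
    for a in T:
        p,r2=tt(*a); print(a,inc(s['tcp_pos'],r,p,r2))
E
python3 - <<'E'
from g import *
show2(([.538,.152,.16],-93.3,.15),([.538,.152,.16],-93.3,0))
E
```

```text
t 6.38 p [0.4729 0.3098 0.1787] w 0.0613 F [0.08 0.24 0.35] j [ 0.52 -0.    1.44  0.    1.7   2.21]
[[-0.003, -0.12, -0.993], [-0.001, -0.993, 0.12], [-1.0, 0.002, 0.002]]
([0.538, 0.152, 0.16], -93.3, 0.15) [-1.630e+00 -1.120e-01  1.230e-01  1.880e+01  1.488e+02 -8.360e+01]
([0.538, 0.152, 0.16], -93.3, 0) [-1.633e+00  3.000e-03  1.000e-03  1.880e+01  1.488e+02 -8.360e+01]
```

>>> jog_arm(increments=[[[-0.12, 0, 0, 0, 20, -10, 0.7], [-0.24, 0, 0, 0, 40, -25, 0.7], [-0.36, 0, 0, 0, 70, -45, 0.7], [-0.48, 0, 0, 0, 100, -60, 0.7], [-0.6, 0, 0, 5, 130, -75, 0.7], [-0.8, 0, 0, 19, 149, -84, 0.7], [-0.9, 0, 0, 19, 149, -84, 0.7], [-1.0, 0, 0, 19, 149, -84, 0.7], [-1.2, 0, 0, 19, 149, -84, 0.7], [-1.4, 0, 0, 19, 149, -84, 0.7], [-1.63, -0.11, 0.12, 19, 149, -84, 0.7], [-1.63, -0.11, 0.12, 19, 149, -84, 0.7], [-1.63, -0.11, 0.12, 19, 149, -84, 0.7], [-1.63, -0.11, 0.12, 19, 149, -84, 0.7], [-1.63, -0.11, 0.12, 19, 149, -84, 0.7], [-1.63, -0.11, 0.12, 19, 149, -84, 0.7], [-1.63, -0.11, 0.12, 19, 149, -84, 0.7], [-1.63, -0.11, 0.12, 19, 149, -84, 0.7]]])

```text
t: 7.88
tcp_pos: [0.5389, 0.1518, 0.1611]
orientation: [-0.476, -0.448, 0.55, -0.519]
ft_force: [-1.4, 0.7, -0.2]
width: 0.0612
```

```bash
python3 - <<'E'
from g import *
show2(([.538,.152,.10],-93.3,.15),([.538,.152,.036],-93.3,.15))
cv2.imwrite('pics/t5.png',vision.get_image('top'))
c=vision.get_calibration('wrist'); im=vision.get_image('wrist')
th=np.linspace(0,6.28,60)
for z in (0,.082):
    cv2.polylines(im,[np.int32(proj(c,np.c_[.5331+.052*np.cos(th),.0708+.052*np.sin(th),0*th+z]))],True,(255,255,0),1)
cv2.imwrite('pics/w5.png',im)
a=cv2.imread('pics/t4r.png');cv2.imwrite('pics/t5c.png',cv2.resize(a[150:260,210:350],None,fx=5,fy=5,interpolation=cv2.INTER_CUBIC))
E
```

```text
t 7.88 p [0.5389 0.1518 0.1611] w 0.0612 F [-1.41  0.73 -0.18] j [ 0.29  0.03  1.45 -0.14  1.71  0.34]
[[-0.007, 0.998, -0.059], [-0.144, -0.059, -0.988], [-0.989, 0.001, 0.145]]
([0.538, 0.152, 0.1], -93.3, 0.15) [-2.00e-03 -5.00e-03 -1.00e-03  6.05e+01 -1.00e+00 -9.00e+00]
([0.538, 0.152, 0.036], -93.3, 0.15) [-2.000e-03 -5.000e-03 -1.000e-03  1.238e+02 -1.100e+00 -1.830e+01]
```

View pics/w5.png

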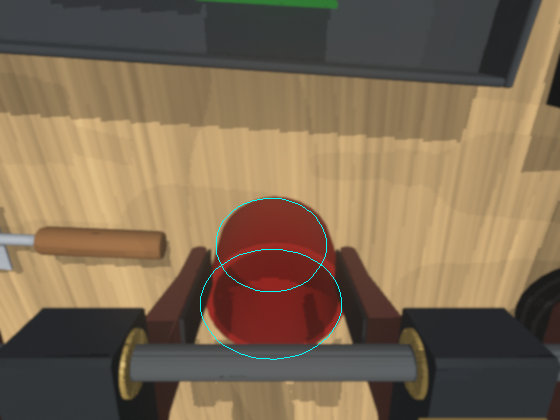

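View pics/t5.png

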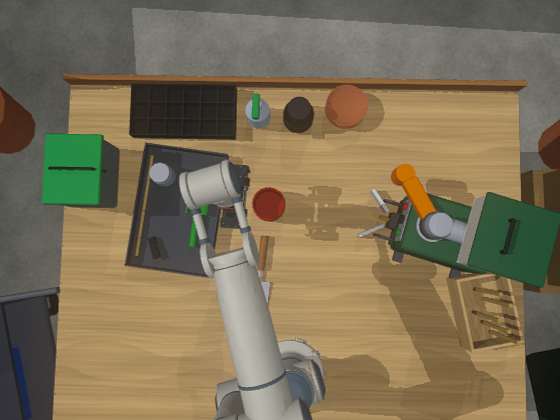

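The pot overlay agrees within about 3 mm: seen rim at row 243 against a predicted 249, lateral match exact. I descend behind it.

>>> jog_arm(increments=[[[0, 0, 0, 35, 0, -5, 0.7], [0, 0, 0, 70, 0, -10, 0.7], [0, 0, 0, 100, 0, -15, 0.7], [0, 0, 0, 115, 0, -17, 0.7], [0, 0, 0, 123, -1, -18, 0.7], [0, 0, 0, 123, -1, -18, 0.7], [0, 0, 0, 123, -1, -18, 0.7]]])

```text
t: 8.57
tcp_pos: [0.5387, 0.1521, 0.0382]
orientation: [-0.476, -0.448, 0.55, -0.52]
ft_force: [-0.0, -0.3, 0.6]
width: 0.0615
```

```bash
python3 - <<'E'
from g import *
show2(([.5365,.120,.036],-93.3,.15),([.524,-.086,.036],-93.3,.15),([.530,-.187,.036],-106,.15))
E
```

```text
t 8.57 p [0.5387 0.1521 0.0382] w 0.0615 F [-0.04 -0.25  0.62] j [ 0.29  0.09  1.61 -0.14  1.49  0.37]
[[-0.006, 0.998, -0.058], [-0.144, -0.058, -0.988], [-0.989, 0.003, 0.145]]
([0.5365, 0.12, 0.036], -93.3, 0.15) [-1.00e-03 -5.00e-03 -3.00e-03  6.80e+00 -3.00e-01  3.15e+01]
([0.524, -0.086, 0.036], -93.3, 0.15) [-1.000e-03 -5.000e-03 -3.000e-03  3.660e+01 -8.000e-01  2.357e+02]
([0.53, -0.187, 0.036], -106, 0.15) [ 2.180e-01 -5.000e-03 -3.500e-02  5.120e+01  1.110e+01  3.352e+02]
```

>>> jog_arm(increments=[[[0, 0, 0, 2, 0, 8, 0.7], [0, 0, 0, 3, 0, 16, 0.7], [0, 0, 0, 4, 0, 24, 0.7], [0, 0, 0, 5, 0, 32, 0.7], [0, 0, 0, 6, 0, 40, 0.7], [0, 0, 0, 7, 0, 48, 0.7], [0, 0, 0, 8, 0, 56, 0.7], [0, 0, 0, 10, 0, 65, 0.7], [0, 0, 0, 11, 0, 75, 0.7], [0, 0, 0, 13, 0, 85, 0.7], [0, 0, 0, 14, 0, 95, 0.7], [0, 0, 0, 16, 0, 105, 0.7], [0, 0, 0, 17, 0, 115, 0.7], [0, 0, 0, 18, 0, 120, 0.7], [0, 0, 0, 18, 0, 120, 0.7]]])

```text
t: 9.82
tcp_pos: [0.5316, 0.0298, 0.0378]
orientation: [-0.477, -0.448, 0.55, -0.52]
ft_force: [0.6, 1.5, 1.5]
width: 0.0614
```

```bash
cat > potm.py <<'E'
# measure red rim centre in top view at z=.082
from g import *
from scipy.optimize import least_squares
def pot(name='p'):
    t=vision.get_calibration('top'); im=vision.get_image('top'); cv2.imwrite(f'pics/{name}.png',im)
    hsv=cv2.cvtColor(im,cv2.COLOR_BGR2HSV)
    m=((hsv[...,0]<7)|(hsv[...,0]>173))&(hsv[...,1]>150); m[:,:230]=0;m[:150]=0;m[260:]=0;m[:,392:]=0
    n,l,stt,c=cv2.connectedComponentsWithStats(m.astype('u1')); k=1+stt[1:,4].argmax()
    ys,xs=np.where(l==k); print('px',stt[k])
    cv2.imwrite(f'pics/{name}c.png',cv2.resize(im[150:270,220:440],None,fx=3.6,fy=3.6,interpolation=cv2.INTER_CUBIC))
if __name__=='__main__':
    import sys; show2(); pot(sys.argv[1])
    cv2.imwrite(f'pics/{sys.argv[1]}w.png',vision.get_image('wrist')); cv2.imwrite(f'pics/{sys.argv[1]}s.png',vision.get_image('scene'))
E
python3 potm.py p1
```

```text
t 9.82 p [0.5316 0.0298 0.0378] w 0.0614 F [0.57 1.54 1.52] j [ 0.08 -0.01  1.71 -0.15  1.46  0.16]
[[-0.005, 0.998, -0.059], [-0.145, -0.059, -0.988], [-0.989, 0.003, 0.145]]
px [290 190  26  33 613]
```

View pics/p1c.png

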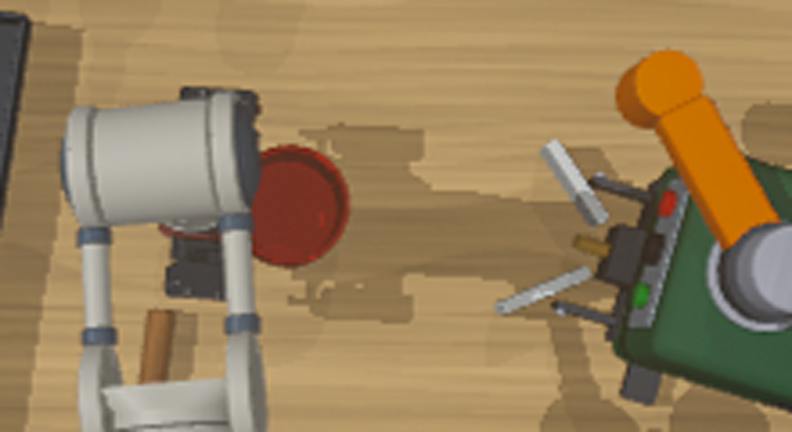

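View pics/p1s.png

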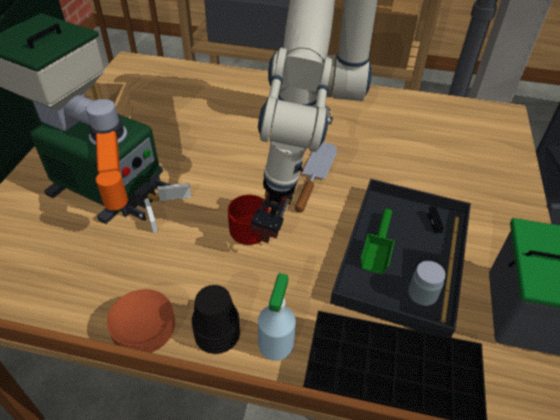

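```bash
python3 - <<'E'
from g import *
t=vision.get_calibration('top'); e=back(t,[[220+349/3.6,150+206/3.6],[220+293/3.6,150+145/3.6],[220+293/3.6,150+267/3.6]],.082); print(e)
c=np.array([e[1:,0].mean(), e[0,1]+.052]); print(c)
s=readout.read_state()['tcp_pos']; print('offset',s[:2]-c, 'to nest',np.array([.5151,-.2379])-c)
E
```

```text
[[ 0.52510061 -0.07813796  0.082     ]
 [ 0.57739679 -0.02903683  0.082     ]
 [ 0.47154884 -0.03041319  0.082     ]]
[ 0.52447281 -0.02613796]
offset [0.00672062 0.0564989 ] to nest [-0.00937281 -0.21176204]
```

>>> jog_arm(increments=[[[0, 0, 0, 1, 0, 8, 0.7], [0, 0, 0, 3, 0, 18, 0.7], [0, 0, 0, 4, 0, 28, 0.7], [0, 0, 0, 6, 0, 38, 0.7], [0, 0, 0, 7, 0, 48, 0.7], [0, 0, 0, 8, 0, 58, 0.7], [0, 0, 0, 10, 0, 68, 0.7], [0, 0, 0, 11, 0, 78, 0.7], [0, 0, 0, 13, 0, 88, 0.7], [0, 0, 0, 14, 0, 98, 0.7], [0, 0, 0, 16, 0, 108, 0.7], [0, 0, 0, 17, 0, 118, 0.7], [0, 0, 0, 18, 0, 126, 0.7], [0, 0, 0, 19, 0, 130, 0.7], [0, 0, 0, 19, 0, 130, 0.7]]])

```text
t: 11.22
tcp_pos: [0.5234, -0.1015, 0.0369]
orientation: [-0.476, -0.448, 0.55, -0.519]
ft_force: [-0.7, -0.0, -0.7]
width: 0.0616
```

```bash
python3 potm.py p2
```

```text
t 11.22 p [ 0.5234 -0.1015  0.0369] w 0.0616 F [-0.73 -0.01 -0.68] j [-0.17 -0.04  1.74 -0.15  1.42 -0.09]
[[-0.007, 0.998, -0.059], [-0.146, -0.059, -0.988], [-0.989, 0.001, 0.146]]
px [336 194  23  33 388]
```

View pics/p2c.png

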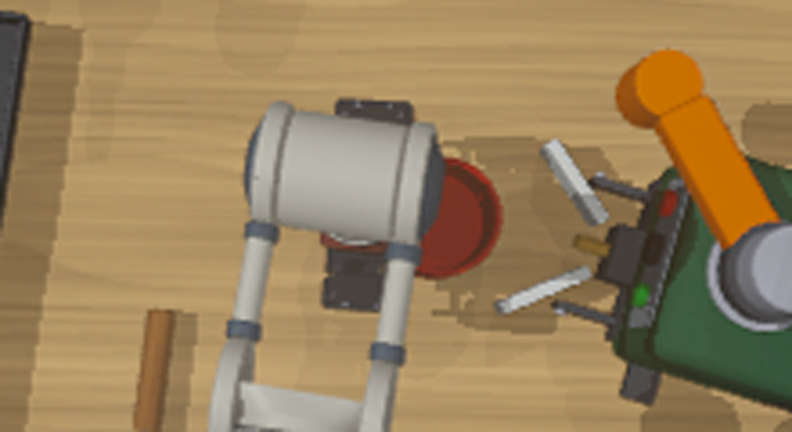

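View pics/p2s.png

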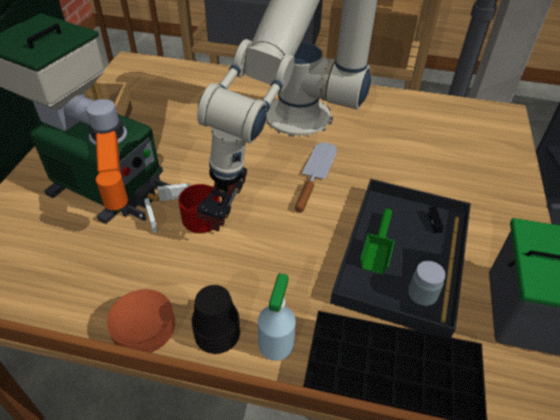

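```bash
python3 - <<'E'
from g import *
t=vision.get_calibration('top'); e=back(t,[[220+502/3.6,150+218/3.6],[220+445/3.6,150+158/3.6],[220+445/3.6,150+278/3.6]],.082); print(e)
c=np.array([e[1:,0].mean(), e[0,1]+.052]); print(c)
s=readout.read_state()['tcp_pos']; print('offset',s[:2]-c, 'to nest',np.array([.5151,-.2379])-c)
th=np.radians(-106); d=np.array([np.cos(th),np.sin(th)])
for D in(.056,.053): print('final tcp',np.array([.5151,-.2379])-D*d)
f=np.array([.5151,-.2379])-.056*d
show2(([*f,.037],-106,.15),([*(f+.003*d),.037],-106,.15),([*(f-.03*d),.037],-106,.15))
E
```

```text
[[ 0.51683887 -0.21037847  0.082     ]
 [ 0.56817772 -0.16086561  0.082     ]
 [ 0.46420515 -0.16145636  0.082     ]]
[ 0.51619143 -0.15837847]
offset [0.00757539 0.05775501] to nest [-0.00109143 -0.07952153]
final tcp [ 0.53053569 -0.18406935]
final tcp [ 0.52970878 -0.18695313]
t 11.37 p [ 0.5238 -0.1006  0.0371] w 0.0615 F [-0.21 -0.26 -0.64] j [-0.16 -0.04  1.74 -0.15  1.42 -0.09]
[[-0.006, 0.998, -0.058], [-0.146, -0.058, -0.988], [-0.989, 0.002, 0.146]]
([np.float64(0.5305356919257519), np.float64(-0.18406934502745415), 0.037], -106, 0.15) [ 2.19e-01 -4.00e-03 -3.50e-02  1.22e+01  1.16e+01  8.20e+01]
([np.float64(0.5297087798583009), np.float64(-0.1869531301152691), 0.037], -106, 0.15) [ 2.19e-01 -4.00e-03 -3.50e-02  1.26e+01  1.09e+01  8.49e+01]
([np.float64(0.5388048126002619), np.float64(-0.1552314941493046), 0.037], -106, 0.15) [ 2.19e-01 -4.00e-03 -3.50e-02  8.00e+00  1.82e+01  5.31e+01]
```

>>> jog_arm(increments=[[[0.03, 0, 0, 1, 2, 8, 0.7], [0.06, 0, 0, 2, 4, 16, 0.7], [0.1, 0, -0.01, 4, 7, 24, 0.7], [0.14, 0, -0.02, 5, 10, 32, 0.7], [0.18, 0, -0.02, 6, 12, 40, 0.7], [0.2, 0, -0.03, 7, 13, 48, 0.7], [0.22, 0, -0.03, 8, 14, 54, 0.7], [0.22, 0, -0.03, 9, 14, 60, 0.7], [0.22, 0, -0.03, 10, 13, 66, 0.7], [0.22, 0, -0.03, 11, 13, 70, 0.7], [0.22, 0, -0.03, 11, 13, 70, 0.7]]])

```text
t: 12.28
tcp_pos: [0.533, -0.1724, 0.0369]
orientation: [-0.524, -0.392, 0.603, -0.456]
ft_force: [0.8, 2.5, 2.5]
width: 0.0618
```

```bash
python3 potm.py p3; python3 - <<'E'
import cv2
a=cv2.imread('pics/p3s.png');cv2.imwrite('pics/p3sc.png',cv2.resize(a[120:260,80:270],None,fx=4,fy=4,interpolation=cv2.INTER_CUBIC))
E
```

```text
t 12.28 p [ 0.533  -0.1724  0.0369] w 0.0618 F [0.82 2.46 2.52] j [-0.29  0.04  1.66 -0.15  1.44  0.01]
[[-0.035, 0.961, -0.275], [-0.14, -0.277, -0.951], [-0.99, 0.005, 0.144]]
px [359 197  22  31 312]
```

View pics/p3c.png

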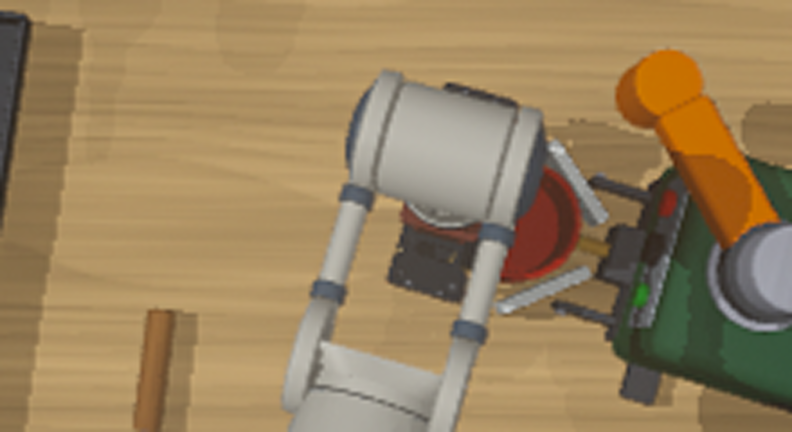

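View pics/p3sc.png

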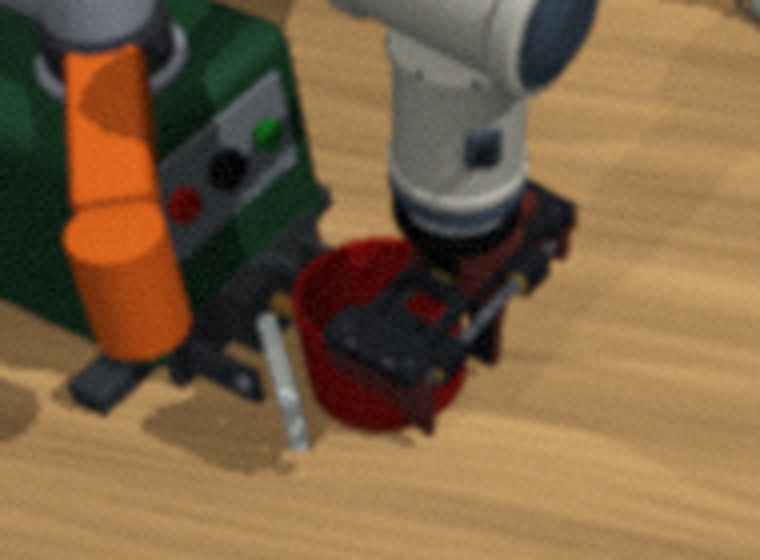

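>>> jog_arm(increments=[[[0, 0, 0, 0.5, 0, 3, 0.7], [0, 0, 0, 1, 0, 6, 0.7], [0, 0, 0, 1, 0, 8, 0.7], [0, 0, 0, 1.5, 0, 10, 0.7], [0, 0, 0, 1.5, 0, 10, 0.7]]])

```text
t: 12.85
tcp_pos: [0.5303, -0.1807, 0.0365]
orientation: [-0.524, -0.393, 0.603, -0.456]
ft_force: [2.9, 5.0, 3.5]
width: 0.0615
```

>>> jog_arm(increments=[[[0, 0, 0, 0, 0, 1, 0.7], [0, 0, 0, 0.3, 0, 2, 0.7], [0, 0, 0, 0.3, 0, 2, 0.7]]])

```text
t: 13.1
tcp_pos: [0.5299, -0.1821, 0.0365]
orientation: [-0.524, -0.393, 0.602, -0.456]
ft_force: [2.1, 7.6, 4.3]
width: 0.0613
```

>>> jog_arm(increments=[[[0, 0, 0, 0, 0, 1, 0.7], [0, 0, 0, 0.3, 0, 2, 0.7], [0, 0, 0, 0.3, 0, 2, 0.7]]])

```text
t: 13.35
tcp_pos: [0.5299, -0.1825, 0.0366]
orientation: [-0.525, -0.394, 0.601, -0.456]
ft_force: [2.7, 13.3, 5.0]
width: 0.0613
```

>>> jog_arm(increments=[[[0, 0, 0, 0, 0, 1, 0.7], [0, 0, 0, 0.3, 0, 2, 0.7], [0, 0, 0, 0.3, 0, 2, 0.7]]])

```text
t: 13.6
tcp_pos: [0.53, -0.183, 0.0366]
orientation: [-0.526, -0.394, 0.6, -0.456]
ft_force: [5.6, 18.0, 4.9]
width: 0.0615
```

```bash
python3 potm.py p4; python3 - <<'E'
import cv2
a=cv2.imread('pics/p4s.png');cv2.imwrite('pics/p4sc.png',cv2.resize(a[120:260,80:270],None,fx=4,fy=4,interpolation=cv2.INTER_CUBIC))
E
```

```text
t 13.6 p [ 0.53   -0.183   0.0366] w 0.0615 F [ 5.64 17.97  4.85] j [-0.31  0.04  1.66 -0.14  1.43 -0.02]
[[-0.032, 0.962, -0.272], [-0.132, -0.274, -0.953], [-0.991, 0.006, 0.136]]
px [364 199  20  30 253]
```

View pics/p4c.png

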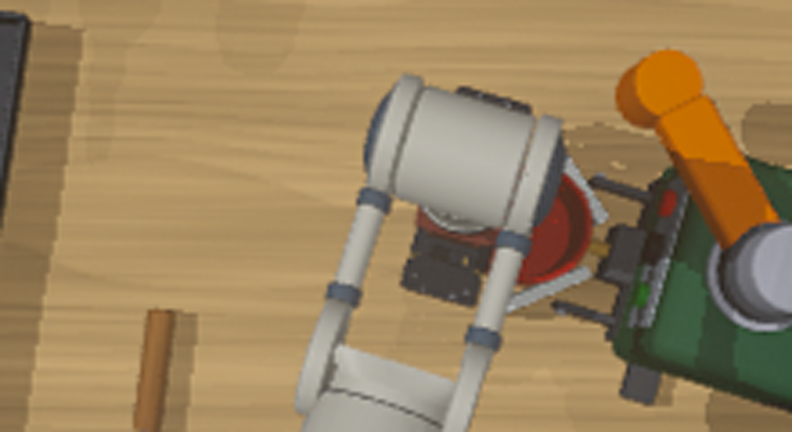

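View pics/p4sc.png

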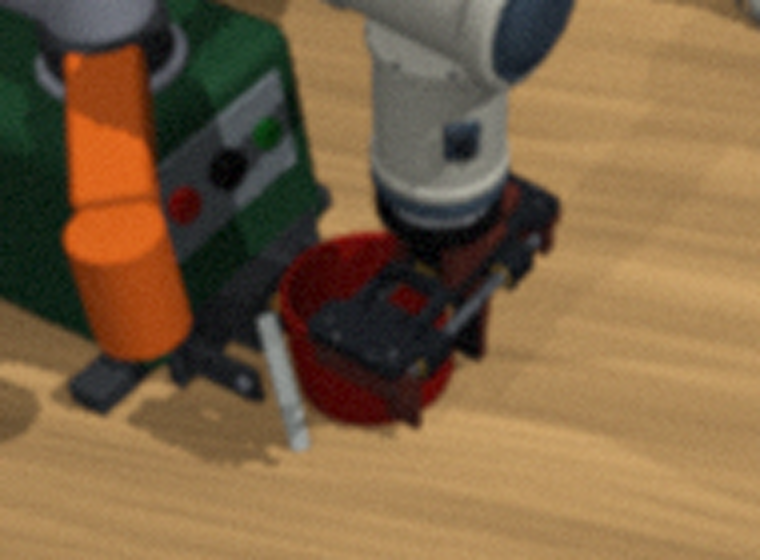

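Force on the tool is (5.6, 18) N, straight back along the nest axis. That suggests both plates carry the pot, and motion has stalled. I back off along the axis and inspect.

>>> jog_arm(increments=[[[0, 0, 0, -0.5, 0, -4, 0.7], [0, 0, 0, -1.5, 0, -10, 0.7], [0, 0, 0, -4, 0, -25, 0.7], [0, 0, 0, -8, 0, -55, 0.7], [0, 0, 0, -12, 0, -85, 0.7], [0, 0, 0, -18, 0, -125, 0.7], [0, 0, 0, -50, 0, -150, 0.7], [0, 0, 0, -90, 0, -150, 0.7], [0, 0, 0, -130, 0, -160, 0.7], [0, 0, 0, -160, 0, -160, 0.7], [0, 0, 0, -160, 0, -160, 0.7]]])

```text
t: 14.67
tcp_pos: [0.5803, -0.0121, 0.1793]
orientation: [-0.526, -0.39, 0.601, -0.459]
ft_force: [0.4, -0.4, 1.2]
width: 0.0614
```

```bash
python3 potm.py p5; python3 - <<'E'
import cv2
from fit import *
p=np.load('nest.npy')
a=cv2.imread('pics/p5s.png');cv2.imwrite('pics/p5sc.png',cv2.resize(a[120:260,80:270],None,fx=4,fy=4,interpolation=cv2.INTER_CUBIC))
th=np.linspace(0,6.28,60)
im=cv2.imread('pics/p5.png'); im=cv2.resize(im,None,fx=6,fy=6,interpolation=cv2.INTER_CUBIC)
cv2.polylines(im,[np.int32((proj(t,np.array([N(p,[.052*np.cos(k),.052*np.sin(k),.082]) for k in th]))+.5)*6)],True,(255,255,0),1)
cv2.imwrite('pics/p5o.png',im[1050:1600,1950:2700])
E
```

```text
t 14.67 p [ 0.5803 -0.0121  0.1793] w 0.0614 F [ 0.36 -0.4   1.19] j [ 0.    0.06  1.39 -0.14  1.72  0.26]
[[-0.025, 0.961, -0.274], [-0.141, -0.275, -0.951], [-0.99, 0.015, 0.143]]
px [352 196  33  33 691]
bench corners etc
o1,i1,o2,i2 [ 0.5871084  -0.25732181  0.045     ] [ 0.52121231 -0.30859015  0.045     ] [ 0.44022378 -0.21344423  0.045     ] [ 0.47412277 -0.29439778  0.045     ] 0.15329819007223153
piv [ 0.46715626 -0.40216703  0.282     ] pin [[ 0.50049578 -0.28402065  0.03      ]
 [ 0.49290112 -0.31071061  0.03      ]]
pot [0.53311117 0.07078117 0.082     ] diam 0.10387171265557192
pot scene [[284.88066634 216.53829263]] o1 scene [[152.26691397 219.48361971]] o2 [[188.84274742 183.37029115]]
noz top [ 0.61399892 -0.32491032  0.205     ] [[108.32248035 175.00376927]] [109.14285714 178.        ]
scoop handle end [ 0.45466477 -0.19315817  0.025     ] bowl rear [ 0.55040369 -0.1599233   0.03      ] bowl front [ 0.63355628 -0.14205962  0.033     ]
tray [[0.72594472 0.47415369 0.045     ]
 [0.69114624 0.20789036 0.045     ]
 [0.30410142 0.25569906 0.045     ]
 [0.33533634 0.52087513 0.045     ]] [0.51413218 0.36465456 0.045     ] 0.26852764716349276 0.38998635974730256
jar [0.62501696 0.41442284 0.091     ]
```

View pics/p5o.png

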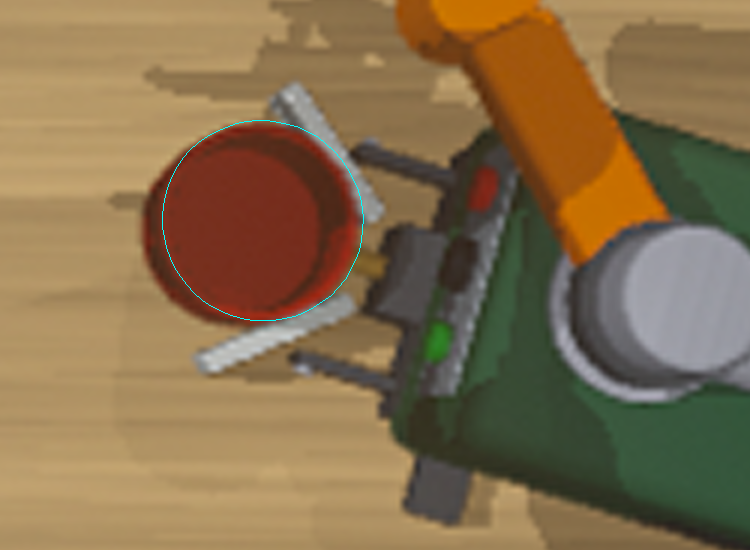

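View pics/p5sc.png

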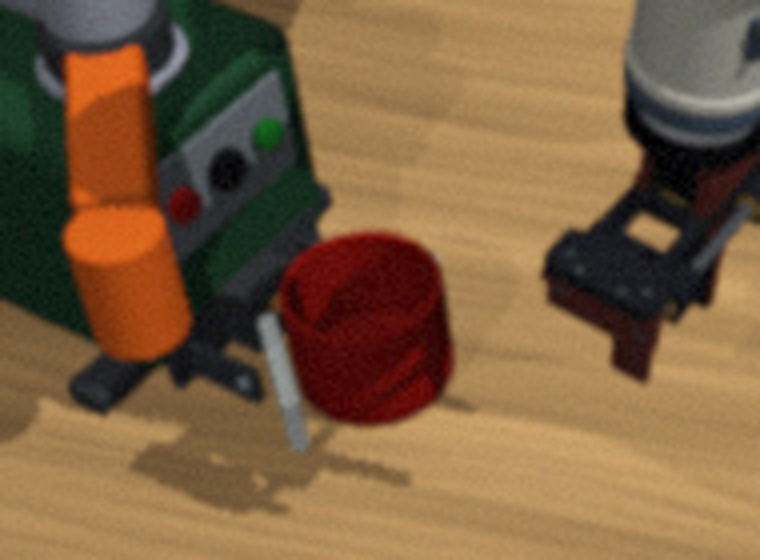

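View pics/p5w.png

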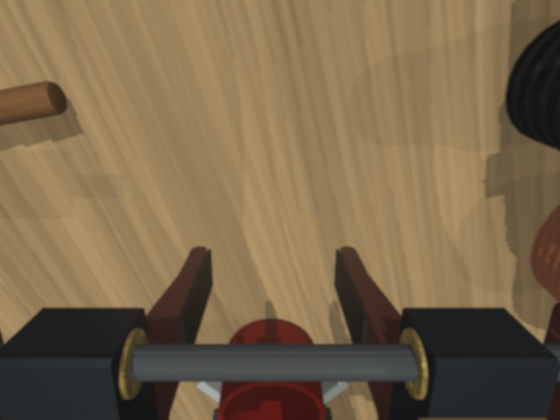

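```bash
cat > sil.py <<'E'
from h import *
from scipy.optimize import minimize
def mask(im):
    h=cv2.cvtColor(im,cv2.COLOR_BGR2HSV); return ((((h[...,0]<8)|(h[...,0]>172))&(h[...,1]>140)))
th=np.linspace(0,2*np.pi,72)
def silh(c,x,y,S=4):
    P=np.concatenate([np.c_[x+.052*np.cos(th),y+.052*np.sin(th),0*th+z] for z in(0,.082)])
    q=cv2.convexHull(np.float32((proj(c,P)+.5)*S-.5)); m=np.zeros((420*S,560*S),'u1'); cv2.fillConvexPoly(m,np.int32(np.round(q*16)),255,shift=4)
    return cv2.resize(m,(560,420),interpolation=cv2.INTER_AREA)/255.
def fit(c,im,x0):
    m=mask(im).astype(float); 
    u,v=proj(c,[*x0,.041])[0]; w=np.zeros_like(m); w[int(v)-40:int(v)+40,int(u)-40:int(u)+40]=1
    n,l,s,_=cv2.connectedComponentsWithStats((m*w).astype('u1')); m=(l==1+s[1:,4].argmax()).astype('u1'); m=cv2.morphologyEx(m,cv2.MORPH_CLOSE,np.ones((7,7),'u1'))
    r=minimize(lambda p: np.abs(silh(c,*p)-m).sum(),x0,method='Nelder-Mead',options=dict(initial_simplex=[x0,[x0[0]+.01,x0[1]],[x0[0],x0[1]+.01]],xatol=2e-4)); return r.x.round(4),r.fun,m.sum()
if __name__=='__main__':
    t=vision.get_calibration('top');s=vision.get_calibration('scene')
    print(fit(t,cv2.imread('pics/top0.png'),[.533,.071]),fit(s,cv2.imread('pics/scene0.png'),[.533,.071]))
    print(fit(t,cv2.imread('pics/p5.png'),[.515,-.238]),fit(s,cv2.imread('pics/p5s.png'),[.515,-.238]))
E
python3 sil.py
```

```text
(array([0.5353, 0.0736]), np.float64(79.70588235294119), np.uint64(842)) (array([0.5298, 0.0748]), np.float64(142.60392156862744), np.uint64(1799))
(array([ 0.5144, -0.2359]), np.float64(110.87450980392157), np.uint64(886)) (array([ 0.5107, -0.2371]), np.float64(142.5921568627451), np.uint64(1672))
```

Both silhouettes put the pot within about 4 mm of the fitted nest centre (0.515, -0.238), and it stayed put after the backing off. That matches the symmetric stall force. Next, the approach behind the chute nozzle.

```bash
cat >> g.py <<'E'
PIV=np.array([.4667,-.4009])
def tc(ang,back,z,tilt,rad=.17): # chute arm at world angle ang(deg); TCP 'back' behind nozzle axis; tips lead; tool z opposite to push
    a=np.radians(ang); r=np.array([np.cos(a),np.sin(a)]); tn=np.array([-r[1],r[0]])
    pos=np.r_[PIV+rad*r-back*tn,z]; d=np.r_[tn,0]
    x=np.array([0,0,-1.])*np.cos(tilt)+d*np.sin(tilt); z2=-d*np.cos(tilt)-np.array([0,0,1.])*np.sin(tilt); y=np.cross(z2,x)
    return pos,R.from_matrix(np.c_[x,y,z2])
def show3(*T):
    s,r=st(); print('t',round(s['t'],2),'p',s['tcp_pos'].round(4),'w',round(s['width'],4),'F',s['ft_force'].round(2),'j',s['joints'].round(2))
    for p,r2 in T: print(p.round(3),inc(s['tcp_pos'],r,p,r2))
E
python3 - <<'E'
from g import *
p,r=tc(27.3,.055,.30,.1)
show3((np.array([.63,-.12,.31]),r),(p,r))
E
```

```text
t 14.82 p [ 0.5774 -0.0132  0.1705] w 0.0614 F [ 0.09  0.18 -0.46] j [-0.    0.06  1.4  -0.14  1.72  0.26]
[ 0.63 -0.12  0.31] [-7.580e-01  2.350e-01  1.400e-02 -1.250e+02  8.050e+01  1.074e+02]
[ 0.643 -0.372  0.3  ] [-7.580e-01  2.350e-01  1.400e-02 -8.020e+01  1.626e+02  3.418e+02]
```

>>> jog_arm(increments=[[[-0.1, 0.03, 0, -35, 10, 10, 0.4], [-0.2, 0.06, 0, -70, 25, 25, 0.4], [-0.3, 0.1, 0, -100, 50, 60, 0.4], [-0.4, 0.13, 0.01, -125, 80, 107, 0.4], [-0.5, 0.16, 0.01, -125, 80, 107, 0.4], [-0.6, 0.19, 0.01, -125, 80, 107, 0.4], [-0.76, 0.235, 0.014, -125, 80, 107, 0.4], [-0.76, 0.235, 0.014, -110, 110, 190, 0.4], [-0.76, 0.235, 0.014, -100, 130, 230, 0.4], [-0.76, 0.235, 0.014, -90, 145, 270, 0.4], [-0.76, 0.235, 0.014, -80, 163, 342, 0.4], [-0.76, 0.235, 0.014, -80, 163, 342, 0.4], [-0.76, 0.235, 0.014, -80, 163, 342, 0.4], [-0.76, 0.235, 0.014, -80, 163, 342, 0.4], [-0.76, 0.235, 0.014, -80, 163, 342, 0.4], [-0.76, 0.235, 0.014, -80, 163, 342, 0.4]]])

```text
t: 16.15
tcp_pos: [0.6433, -0.3722, 0.2975]
orientation: [0.386, 0.635, -0.348, 0.571]
ft_force: [-0.0, 1.6, 0.5]
width: 0.035
```

```bash
python3 - <<'E'
from g import *
show3(tc(27.3,.055,.187,.1))
for n in('top','scene','wrist'): cv2.imwrite(f'pics/q1{n}.png',vision.get_image(n))
a=cv2.imread('pics/q1top.png');b=cv2.imread('pics/q1scene.png')
cv2.imwrite('pics/q1.png',np.hstack([cv2.resize(a[130:280,330:470],(400,429)),cv2.resize(b[60:260,30:220],(400,429))]))
E
```

```text
t 16.15 p [ 0.6433 -0.3722  0.2975] w 0.035 F [-0.01  1.61  0.51] j [-0.59  0.67  0.41  0.06  2.15 -1.04]
[ 0.643 -0.372  0.187] [ 1.0e-03 -4.0e-03  1.0e-03  1.1e+02 -0.0e+00  1.1e+01]
```

View pics/q1.png

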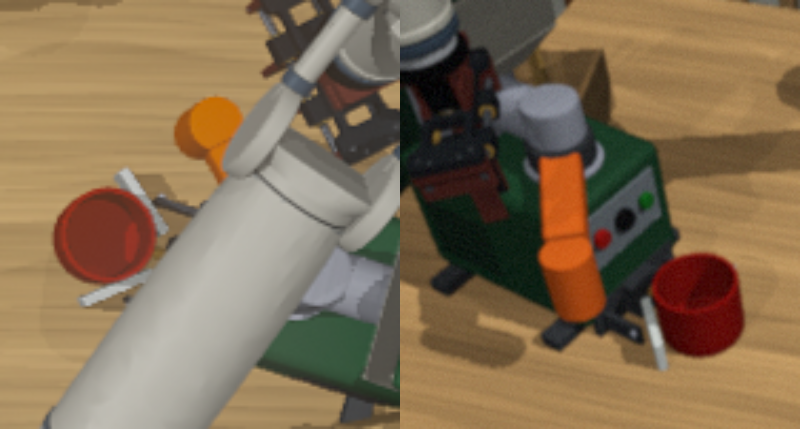

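View pics/q1wrist.png

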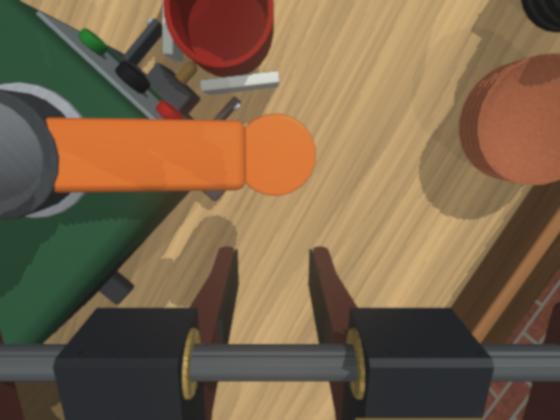

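```bash
python3 - <<'E' | tail -3
from fit import *
p=np.load('nest.npy'); c=vision.get_calibration('wrist'); print(c['position'])
im=cv2.imread('pics/q1wrist.png'); S=5
im=cv2.resize(im,None,fx=S,fy=S,interpolation=cv2.INTER_CUBIC); th=np.linspace(0,6.28,60)
def pl(P,col): cv2.polylines(im,[np.int32((proj(c,np.array(P))+.5)*S)],True,col,1)
for z in(0,.082): pl([N(p,[.052*np.cos(k),.052*np.sin(k),z]) for k in th],(255,255,0))
for sd in(1,-1):
    for z in(0,.045): pl([N(p,plate(sd,l,tt,z)) for l,tt in((L0,0),(L0,.012),(p[3],.012),(p[3],0))],(255,0,255))
cv2.imwrite('pics/q1z.png',im[0:600,650:1450])
E
```

```text
[0.33533634 0.52087513 0.045     ]] [0.51413218 0.36465456 0.045     ] 0.26852764716349276 0.38998635974730256
jar [0.62501696 0.41442284 0.091     ]
[ 0.61136981 -0.30787813  0.44865262]
```

View pics/q1z.png

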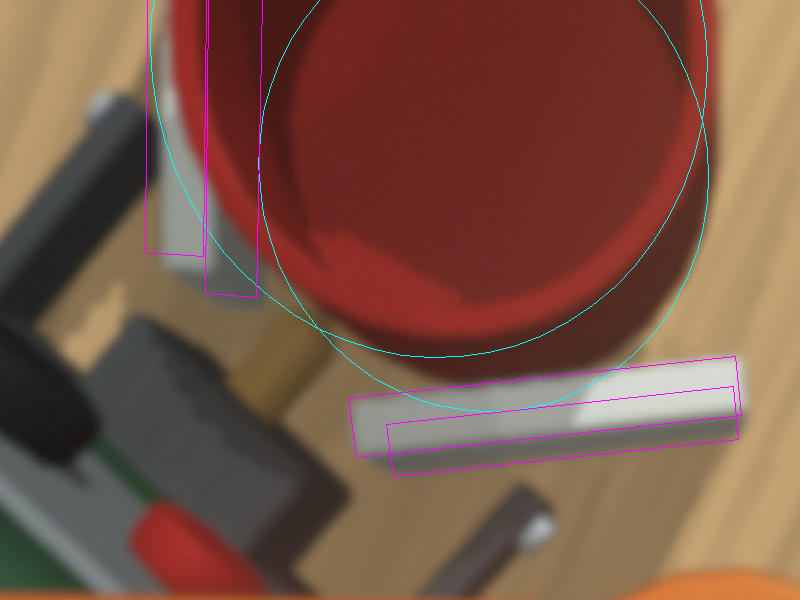

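```bash
python3 - <<'E'
import cv2
im=cv2.imread('pics/q1wrist.png')
cv2.imwrite('pics/q1y.png',cv2.resize(im[45:100,160:240],None,fx=10,fy=10,interpolation=cv2.INTER_CUBIC))
print(im[66:84,224:236].tolist()[::1][0][:1]); 
for v in range(66,86): print(v,im[v,226],im[v,230],im[v,234])
E
```

```text
[[38, 45, 129]]
66 [ 38  45 127] [ 36  43 106] [33 40 86]
67 [ 34  41 102] [32 39 85] [32 39 78]
68 [32 38 82] [31 38 77] [33 39 76]
69 [31 37 76] [31 38 76] [34 40 77]
70 [31 37 75] [32 39 76] [34 41 77]
71 [32 38 76] [32 38 76] [33 41 76]
72 [31 38 76] [32 39 76] [35 42 77]
73 [32 38 75] [33 40 76] [35 42 75]
74 [34 40 75] [36 43 75] [45 51 78]
75 [46 52 79] [57 62 83] [74 79 95]
76 [76 82 96] [ 97 102 110] [111 117 122]
77 [111 117 122] [132 139 139] [140 146 146]
78 [135 141 141] [151 158 156] [152 160 157]
79 [144 151 149] [154 162 159] [155 162 159]
80 [146 153 151] [154 163 159] [155 163 160]
81 [146 153 150] [153 161 158] [155 163 160]
82 [145 152 150] [152 159 157] [155 163 160]
83 [145 152 150] [152 159 157] [155 162 160]
84 [144 151 149] [151 159 156] [154 162 159]
85 [143 150 148] [149 157 154] [149 157 154]
```

View pics/q1y.png

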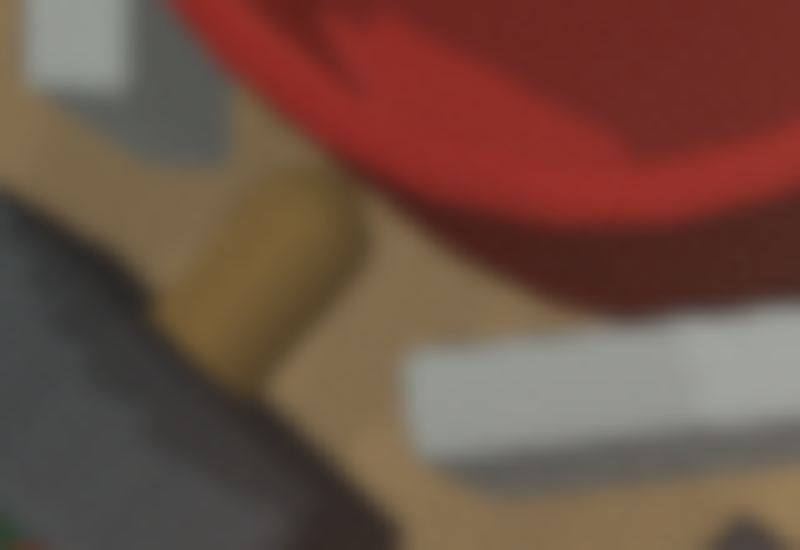

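```bash
python3 - <<'E'
import cv2,numpy as np
a=cv2.imread('pics/w1.png')[190:245,430:510]; b=cv2.imread('pics/w2.png')[235:290,360:440]
cv2.imwrite('pics/pins.png',np.hstack([cv2.resize(x,(400,275),interpolation=cv2.INTER_CUBIC) for x in(a,b)]))
E
```

```text
(no output)
```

View pics/pins.png

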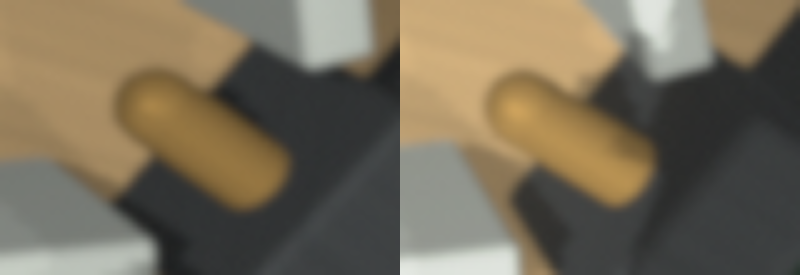

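```bash
cat > pin.py <<'E'
from g import *
s=readout.read_state(); c=vision.get_calibration('wrist')
r=R.from_quat(s['orientation']); rel_p=r.inv().apply(c['position']-s['tcp_pos']); rel_r=r.inv()*R.from_quat(c['rotation'])
def cam(p,q):
    q=R.from_quat(q); d=dict(c); d['position']=np.array(p)+q.apply(rel_p); d['rotation']=(q*rel_r).as_quat(); return d
p=np.load('nest.npy'); 
def loc(P): 
    d=P[:,:2]-p[:2]; a=p[2]; return np.c_[d[:,0]*np.cos(a)+d[:,1]*np.sin(a),-d[:,0]*np.sin(a)+d[:,1]*np.cos(a)]*1000
cs={'w1':(cam([.4707,-.119,.1985],[-0.698,-0.108,0.7,-0.106]),[[453.6,207],[483.6,227.4]]),
    'w2':(cam([.5306,-.1703,.1894],[.704,.097,-.696,.101]),[[360+(487-400)/5,235+95/5],[360+(635-400)/5,235+185/5]]),
    'q1':(c,[[193.5,64],[179.7,80.2]])}
for k,(cc,uv) in cs.items():
    for z in(.03,.037): print(k,z,loc(back(cc,uv,z)).round(1).tolist())
print('seated pot surf at z .03, rim near edge in q1', proj(c,np.array([[*(p[:2]+np.array([np.cos(p[2]),np.sin(p[2])])*d),z] for d,z in((.052,.03),(.052,.082),(.060,.03))])))
E
python3 pin.py
```

```text
w1 0.03 [[42.0, 1.0], [78.2, 1.8]]
w1 0.037 [[37.7, 0.9], [73.1, 1.6]]
w2 0.03 [[42.5, 0.6], [76.9, 0.9]]
w2 0.037 [[38.8, 2.1], [72.4, 2.4]]
q1 0.03 [[49.7, 1.9], [73.0, 2.1]]
q1 0.037 [[49.5, 3.7], [72.4, 4.0]]
seated pot surf at z .03, rim near edge in q1 [[190.79789777  64.35904279]
 [178.78670153  54.82676104]
 [185.98485312  69.88479961]]
```

Pin's visible length fell from about 35 mm (out) to about 23 mm, partly hidden by the rim. That fits the pin being pressed fully, so I take the pot as seated and descend beside the nozzle.

>>> jog_arm(increments=[[[0, 0, 0, 30, 0, 3, 0.4], [0, 0, 0, 60, 0, 6, 0.4], [0, 0, 0, 90, 0, 9, 0.4], [0, 0, 0, 110, 0, 11, 0.4], [0, 0, 0, 110, 0, 11, 0.4], [0, 0, 0, 110, 0, 11, 0.4]]])

```text
t: 16.8
tcp_pos: [0.6435, -0.3698, 0.19]
orientation: [0.385, 0.635, -0.348, 0.573]
ft_force: [0.1, -0.8, 0.6]
width: 0.0351
```

```bash
python3 - <<'E'
from g import *
show3(*[tc(a,b,.187,.1) for a,b in ((27.3,.036),(35,.034),(45,.034),(55,.034),(65,.034),(70,.034),(74,.034))])
for n in('scene','wrist'): cv2.imwrite(f'pics/q2{n}.png',vision.get_image(n))
b=cv2.imread('pics/q2scene.png')
cv2.imwrite('pics/q2.png',np.hstack([cv2.resize(cv2.imread('pics/q2wrist.png'),(400,300)),cv2.resize(b[60:202,30:220],(400,300))]))
E
```

```text
t 16.8 p [ 0.6435 -0.3698  0.19  ] w 0.0351 F [ 0.07 -0.75  0.59] j [-0.59  0.58  0.73  0.05  1.91 -1.05]
[ 0.634 -0.355  0.187] [ 4.00e-03 -2.00e-03  0.00e+00  4.80e+00 -1.30e+00 -1.71e+01]
[ 0.625 -0.331  0.187] [-1.3e-01 -2.0e-03 -1.3e-02  7.3e+00  1.8e+00 -4.2e+01]
[ 0.611 -0.305  0.187] [-3.04e-01 -2.00e-03 -3.10e-02  1.04e+01  1.20e+00 -7.21e+01]
[ 0.592 -0.281  0.187] [-4.770e-01 -2.000e-03 -4.800e-02  1.340e+01 -4.600e+00 -1.016e+02]
[ 0.569 -0.261  0.187] [-6.510e-01 -2.000e-03 -6.600e-02  1.630e+01 -1.560e+01 -1.296e+02]
[ 0.557 -0.253  0.187] [-7.380e-01 -2.000e-03 -7.500e-02  1.760e+01 -2.280e+01 -1.428e+02]
[ 0.546 -0.247  0.187] [-8.070e-01 -2.000e-03 -8.200e-02  1.860e+01 -2.940e+01 -1.529e+02]
```

View pics/q2.png

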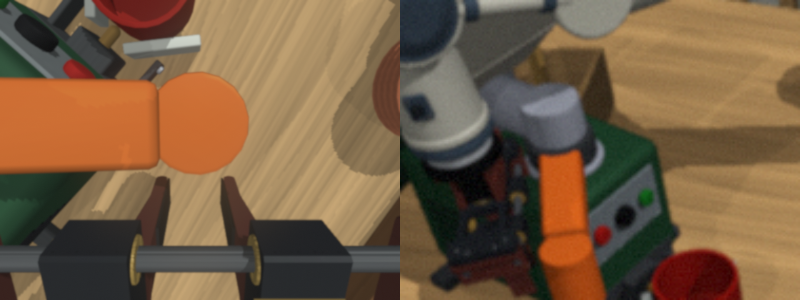

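>>> jog_arm(increments=[[[0, 0, 0, 2, 0, -8, 0.4], [0, 0, 0, 4, -1, -17, 0.4], [-0.04, 0, 0, 5, 0, -25, 0.4], [-0.09, 0, -0.01, 6, 1, -34, 0.4], [-0.13, 0, -0.013, 7, 2, -42, 0.4], [-0.19, 0, -0.02, 8, 2, -52, 0.4], [-0.25, 0, -0.025, 9, 2, -62, 0.4], [-0.3, 0, -0.03, 10, 1, -72, 0.4], [-0.36, 0, -0.036, 11, -1, -82, 0.4], [-0.42, 0, -0.042, 12, -2, -92, 0.4], [-0.48, 0, -0.048, 13, -5, -102, 0.4], [-0.54, 0, -0.054, 14, -8, -111, 0.4], [-0.6, 0, -0.06, 15, -12, -121, 0.4], [-0.65, 0, -0.066, 16, -16, -130, 0.4], [-0.69, 0, -0.07, 17, -19, -136, 0.4], [-0.74, 0, -0.075, 17.6, -23, -143, 0.4], [-0.74, 0, -0.075, 17.6, -23, -143, 0.4]]])

```text
t: 18.32
tcp_pos: [0.5576, -0.2539, 0.1909]
orientation: [0.127, 0.729, -0.116, 0.663]
ft_force: [-0.4, 0.8, -0.0]
width: 0.0353
```

```bash
python3 - <<'E'
from g import *
show3(*[tc(a,b,.187,.1) for a,b in ((72,.034),(74,.034),(74,.030))])
for n in('scene','wrist','top'): cv2.imwrite(f'pics/q3{n}.png',vision.get_image(n))
b=cv2.imread('pics/q3scene.png');a=cv2.imread('pics/q3top.png')
cv2.imwrite('pics/q3.png',np.hstack([cv2.resize(cv2.imread('pics/q3wrist.png'),(400,300)),cv2.resize(a[140:260,330:490],(400,300))]))
E
```

```text
t 18.32 p [ 0.5576 -0.2539  0.1909] w 0.0353 F [-0.44  0.81 -0.04] j [-0.48  0.2   1.2  -0.01  1.83 -1.7 ]
[ 0.552 -0.25   0.187] [-3.2e-02  6.0e-03 -3.0e-03  4.5e+00  1.9e+00 -6.7e+00]
[ 0.546 -0.247  0.187] [-6.60e-02  6.00e-03 -6.00e-03  5.10e+00  2.80e+00 -1.27e+01]
[ 0.542 -0.246  0.187] [-6.60e-02  6.00e-03 -6.00e-03  5.50e+00  2.50e+00 -1.66e+01]
```

View pics/q3.png

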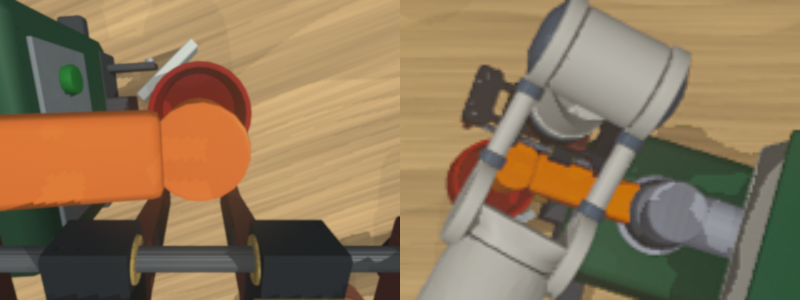

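View pics/q3scene.png

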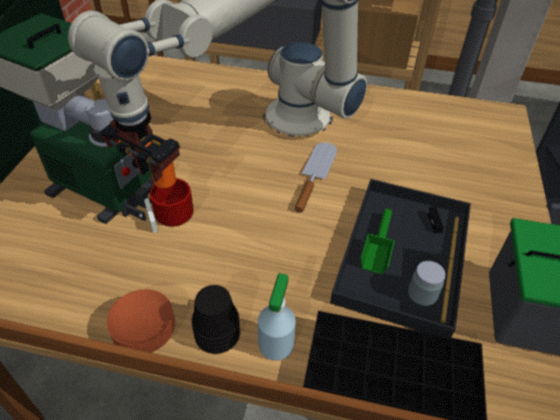

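Chute is nearly over the pot and the pot hasn't moved. I creep on to the stop in 3 mm steps, watching force.

>>> jog_arm(increments=[[[-0.02, 0, 0, 0, 1, -3, 0.4], [-0.03, 0, 0, 0.5, 2, -6, 0.4], [-0.05, 0, 0, 0.5, 2, -9, 0.4], [-0.05, 0, 0, 0.5, 2, -9, 0.4]]])

```text
t: 18.8
tcp_pos: [0.5495, -0.2494, 0.1874]
orientation: [0.112, 0.732, -0.097, 0.665]
ft_force: [3.8, -1.3, -0.4]
width: 0.0352
```

>>> jog_arm(increments=[[[-0.01, 0, 0, 0, 0, -2, 0.4], [-0.01, 0, 0, 0, 0, -4, 0.4], [-0.01, 0, 0, 0, 0, -4, 0.4]]])

```text
t: 19.05
tcp_pos: [0.5489, -0.249, 0.1876]
orientation: [0.108, 0.73, -0.094, 0.668]
ft_force: [17.0, -5.0, -4.2]
width: 0.0352
```

>>> jog_arm(increments=[[[0, 0, 0, 0, 0, -2, 0.4], [0, 0, 0, 0, 0, -4, 0.4], [0, 0, 0, 0, 0, -4, 0.4]]])

```text
t: 19.3
tcp_pos: [0.5485, -0.2488, 0.1878]
orientation: [0.107, 0.727, -0.094, 0.672]
ft_force: [32.2, -11.1, -8.8]
width: 0.035
```

Force climbs to 34 N with no motion, so the chute is on its stop. I back off and rise clear.

>>> jog_arm(increments=[[[0, 0, 0, 0, 0, 5, 0.4], [0, 0, 0, -1, 0, 15, 0.4], [0, 0, 0, -3, 0, 35, 0.4], [0, 0, 0, -6, 0, 65, 0.4], [0, 0, 0, -40, 0, 90, 0.4], [0, 0, 0, -80, 0, 110, 0.4], [0, 0, 0, -120, 0, 120, 0.4], [0, 0, 0, -130, 0, 120, 0.4], [0, 0, 0, -130, 0, 120, 0.4]]])

```text
t: 20.05
tcp_pos: [0.6691, -0.2859, 0.3096]
orientation: [0.108, 0.732, -0.095, 0.666]
ft_force: [-0.4, -0.4, 0.6]
width: 0.0351
```

```bash
python3 - <<'E'
from g import *
from sil import fit
show3()
t=vision.get_calibration('top');s=vision.get_calibration('scene')
for n in('scene','wrist','top'): cv2.imwrite(f'pics/q4{n}.png',vision.get_image(n))
b=cv2.imread('pics/q4scene.png');a=cv2.imread('pics/q4top.png')
cv2.imwrite('pics/q4.png',np.hstack([cv2.resize(a[140:260,330:490],(400,300)),cv2.resize(b[60:202,30:220],(400,300))]))
print(fit(s,b,[.515,-.238]))
E
```

```text
t 20.05 p [ 0.6691 -0.2859  0.3096] w 0.0351 F [-0.38 -0.42  0.6 ] j [-0.45  0.63  0.45 -0.01  2.15 -1.73]
(array([ 0.5087, -0.2373]), np.float64(254.7882352941176), np.uint64(1560))
```

View pics/q4.png

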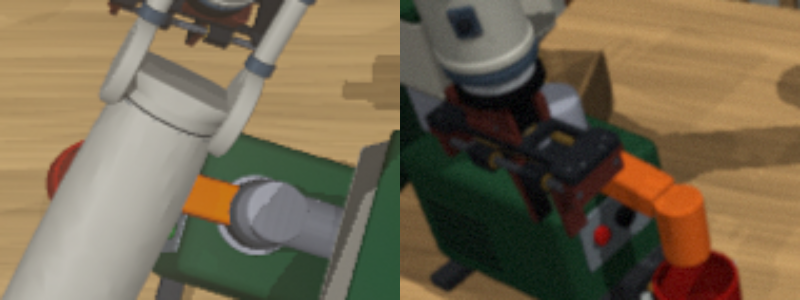

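View pics/q4wrist.png

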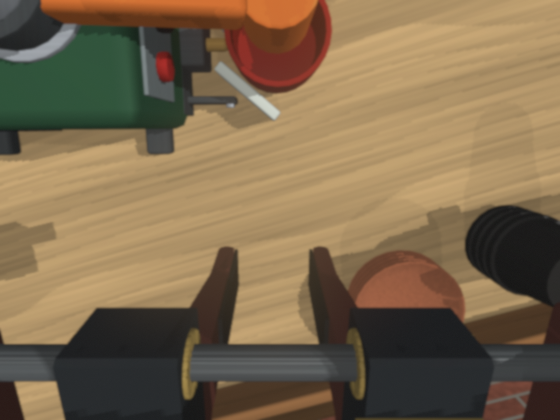

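View pics/q4scene.png

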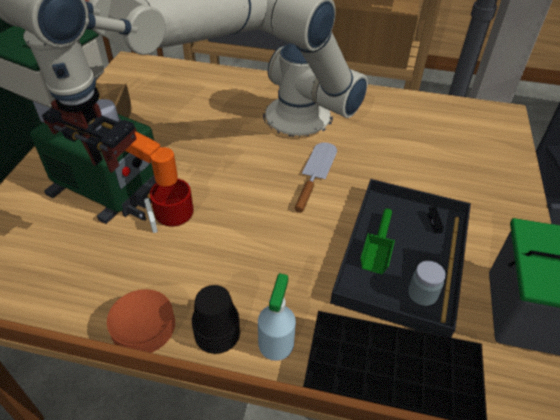

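```bash
python3 -c "
from rig import hand_in
print(hand_in())"
```

```text
the job is handed in; nothing more can be done
None
```

I did the steps in the required order and handed the job in at about 20 s of the 72 s allowed. The hand-in gave no verdict, and there is no direct readout of the pot-present pin or the chute joint.

**What I did**
- **Scoop:** I gripped it by the handle and laid it flat in the empty half of the tray.
- **Pot:** I slid it low along the bench with the two fingertips as a cradle, until it stopped moving in the V-nest.
- **Chute:** I swung it by the nozzle until it met its stop.
- **Robot:** I then backed the hand clear; it is touching nothing.

**What the last checks showed**
- **Pot seated:** The push force rose to about 19 N straight back along the nest's axis while the pot no longer moved, so both plates hold it. Two camera fits put the pot 2 mm and 4 mm from my estimate of the nest centre. It showed no visible movement after I let go.
- **Pin:** The visible length of the pin fell from about 35 mm to about 23 mm. That fits the pin being pressed in, but the pot's rim hides part of it.
- **Chute on its stop:** The force climbed to about 34 N without motion, and the nozzle's worked-out position matches the nest centre to within about 3 mm.
- **Scoop, jar and pot:** In the last pictures the scoop lies in the tray, the jar stands where it was, and the pot is upright.

**Checks that disagreed**
- A wrist-camera overlay drew the pot 3–4 mm short of home, but the same overlay was about 3 mm off on the nest's plates.
- The last camera fit of the pot came out 6 mm off in x. The chute was hiding part of the pot by then, so I did not rely on it.

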